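Rice cakes under the half-raised lid of a contact grill

TASK

Get the contact grill ready for toasting the hard rice cakes, which puff up and need room above them: raise its lid upright, then move every rice cake from the chopping board onto the plate so that each lies flat in a ring of its own. Then bring the lid down to 35 degrees open and let go, make sure that it stays there, and last of all switch the grill on by pressing the raised end of the rocker switch fully down. Leave the timer, the shaker and the small glass where they are.

Things in the scene. Friction and masses are not known exactly. Their poses are not given: they have to be found in the camera images.
- grill: Steel and black contact grill, fixed, right or left of the board. Housing 240 mm deep (x) x 290 mm wide (y); origin on the table under its middle; x axis from the front (handle side) to the hinge at the back, y to the grill's left, z up. Black cooking plate: level, top 45 mm above the table, x = -105 to +60 mm, y = -129 to +129 mm, rim 3 mm higher round it.
- lid (a joint): Opening angle of the lid, rad: 0 shut (level), 0.61 is 35 degrees, 1.57 upright, stop at 1.70; starts at 0 to 0.2. Friction hinge: the lid (0.45 kg) stays where it is left; 2 to 7 N at the handle moves it. Lid 262 mm wide, 26 mm thick plus a 9 mm ribbed plate below, reaching 24 to 200 mm from the hinge axis. Upright, its underside is about 15 mm in front of the axis.
- hinge_axis (a point): Middle of the lid's hinge axis, which runs along the grill's y axis: 105 mm behind the grill's origin and 70 mm above the table.
- lid_handle (a point): Middle of the lid's handle, a round black bar 14 mm thick, 172 mm long, parallel to the hinge, with 36 mm of free space between it and the lid except at the stem at each end. 243 mm from the hinge axis along the lid and 10 mm off the lid's plane through the axis (above it when shut, behind it when upright). Moves with the lid; the bar can turn between the fingers.
- rocker (a joint): Tilt of the rocker switch, rad: -0.16 off (far end up), +0.16 on (far end fully down, near end up). It stays where it is put; about 2 N on its end moves it.
- rocker_far_end (a point): Top of the far (hinge-side) end of the rocker switch, where to press; raised while off. Black rocker, three grey ribs on this end, 60 mm (grill's x) x 32 mm, pivoted in its middle, on the control housing at the grill's right (top 38 mm above the table). Pivot at x -20, y -205, z 45 mm in the grill's frame, this point 21 mm behind it; it sinks 7 mm to 50 mm above the table when switched on.
- board: Chopping board of light wood, 250 x 290 mm and 12 mm thick, fixed; origin under its middle, x along the 250 mm, z up.
- ring1 (a point): Middle of one of the six thin grey ring outlines (62 mm across) on the cooking plate, front row, left; the point lies 12 mm above the plate, where the centre of a rice cake lying there comes. Rows 75 mm apart, 80 mm from ring to ring in a row; the back row is 90 mm in front of the hinge axis. Any ring will do for any rice cake.
- ring2 (a point): Middle of one of the six thin grey ring outlines (62 mm across) on the cooking plate, front row, middle; the point lies 12 mm above the plate, where the centre of a rice cake lying there comes. Rows 75 mm apart, 80 mm from ring to ring in a row; the back row is 90 mm in front of the hinge axis. Any ring will do for any rice cake.
- ring3 (a point): Middle of one of the six thin grey ring outlines (62 mm across) on the cooking plate, front row, right; the point lies 12 mm above the plate, where the centre of a rice cake lying there comes. Rows 75 mm apart, 80 mm from ring to ring in a row; the back row is 90 mm in front of the hinge axis. Any ring will do for any rice cake.
- ring4 (a point): Middle of one of the six thin grey ring outlines (62 mm across) on the cooking plate, back row, left; the point lies 12 mm above the plate, where the centre of a rice cake lying there comes. Rows 75 mm apart, 80 mm from ring to ring in a row; the back row is 90 mm in front of the hinge axis. Any ring will do for any rice cake.
- ring5 (a point): Middle of one of the six thin grey ring outlines (62 mm across) on the cooking plate, back row, middle; the point lies 12 mm above the plate, where the centre of a rice cake lying there comes. Rows 75 mm apart, 80 mm from ring to ring in a row; the back row is 90 mm in front of the hinge axis. Any ring will do for any rice cake.
- ring6 (a point): Middle of one of the six thin grey ring outlines (62 mm across) on the cooking plate, back row, right; the point lies 12 mm above the plate, where the centre of a rice cake lying there comes. Rows 75 mm apart, 80 mm from ring to ring in a row; the back row is 90 mm in front of the hinge axis. Any ring will do for any rice cake.
- cake1_center (a point): Centre of a hard round rice cake, off-white, 50 mm across and 24 mm thick with rounded edges, 0.03 to 0.065 kg, lying flat on the chopping board; half-way up. Three to five of the five are there, the others absent.
- cake2_center (a point): Centre of a hard round rice cake, off-white, 50 mm across and 24 mm thick with rounded edges, 0.03 to 0.065 kg, lying flat on the chopping board; half-way up. Three to five of the five are there, the others absent.
- cake3_center (a point): Centre of a hard round rice cake, off-white, 50 mm across and 24 mm thick with rounded edges, 0.03 to 0.065 kg, lying flat on the chopping board; half-way up. Three to five of the five are there, the others absent.
- cake4_center (a point): Centre of a hard round rice cake, off-white, 50 mm across and 24 mm thick with rounded edges, 0.03 to 0.065 kg, lying flat on the chopping board; half-way up. Three to five of the five are there, the others absent.
- cake5_center (a point): Centre of a hard round rice cake, off-white, 50 mm across and 24 mm thick with rounded edges, 0.03 to 0.065 kg, lying flat on the chopping board; half-way up. Three to five of the five are there, the others absent.
- kitchen_timer: Red and white wind-up timer, 64 mm across, 39 mm tall, origin under its middle; leave alone.
- shaker: Glass salt shaker with a grey top, 44 mm across, 90 mm tall, origin under its middle; leave alone.
- shot_glass: Small empty glass, 46 mm across, 57 mm tall, origin under its middle; leave alone.
There are look-alikes about, which are no part of the job. What is shaped like the part that bears cake5_center but green or red is not meant.

How it is judged:
On the way, in this order (a step that is already met when the one before it is completed fails the run):
1. the lid is raised upright (at least 80 degrees open) (value of joint lid above 1.4 rad), for 0.2 s.
2. with the lid still up, every rice cake lies on the plate in a ring of its own ((distance between cake1_center and ring1 below 0.013 m or distance between cake1_center and ring2 below 0.013 m or distance between cake1_center and ring3 below 0.013 m or distance between cake1_center and ring4 below 0.013 m or distance between cake1_center and ring5 below 0.013 m or distance between cake1_center and ring6 below 0.013 m) and (distance between cake2_center and ring1 below 0.013 m or distance between cake2_center and ring2 below 0.013 m or distance between cake2_center and ring3 below 0.013 m or distance between cake2_center and ring4 below 0.013 m or distance between cake2_center and ring5 below 0.013 m or distance between cake2_center and ring6 below 0.013 m) and (distance between cake3_center and ring1 below 0.013 m or distance between cake3_center and ring2 below 0.013 m or distance between cake3_center and ring3 below 0.013 m or distance between cake3_center and ring4 below 0.013 m or distance between cake3_center and ring5 below 0.013 m or distance between cake3_center and ring6 below 0.013 m) and (distance between cake4_center and ring1 below 0.013 m or distance between cake4_center and ring2 below 0.013 m or distance between cake4_center and ring3 below 0.013 m or distance between cake4_center and ring4 below 0.013 m or distance between cake4_center and ring5 below 0.013 m or distance between cake4_center and ring6 below 0.013 m) and (distance between cake5_center and ring1 below 0.013 m or distance between cake5_center and ring2 below 0.013 m or distance between cake5_center and ring3 below 0.013 m or distance between cake5_center and ring4 below 0.013 m or distance between cake5_center and ring5 below 0.013 m or distance between cake5_center and ring6 below 0.013 m) and value of joint lid above 1.4 rad), for 0.3 s.
3. the lid stands at 35 degrees open (30 to 40) with the gripper clear of the handle, and holds there for a second (value of joint lid between 0.524 and 0.698 rad and distance between the grasp point and lid_handle above 0.05 m and velocity of joint lid between -0.02 and 0.02 rad/s), for 1 s.
4. the rocker switch is on (value of joint rocker above 0.11 rad), for 0.2 s.
At the end, for the whole second after the job is handed in: Every rice cake lies flat on the plate, its centre within 13 mm of the middle of a ring of its own; the lid stays by itself at 35 degrees open (30 to 40); the rocker switch is on (far end down); nothing is touched (all of step 3 and (distance between cake1_center and ring1 below 0.013 m or distance between cake1_center and ring2 below 0.013 m or distance between cake1_center and ring3 below 0.013 m or distance between cake1_center and ring4 below 0.013 m or distance between cake1_center and ring5 below 0.013 m or distance between cake1_center and ring6 below 0.013 m) and (distance between cake2_center and ring1 below 0.013 m or distance between cake2_center and ring2 below 0.013 m or distance between cake2_center and ring3 below 0.013 m or distance between cake2_center and ring4 below 0.013 m or distance between cake2_center and ring5 below 0.013 m or distance between cake2_center and ring6 below 0.013 m) and (distance between cake3_center and ring1 below 0.013 m or distance between cake3_center and ring2 below 0.013 m or distance between cake3_center and ring3 below 0.013 m or distance between cake3_center and ring4 below 0.013 m or distance between cake3_center and ring5 below 0.013 m or distance between cake3_center and ring6 below 0.013 m) and (distance between cake4_center and ring1 below 0.013 m or distance between cake4_center and ring2 below 0.013 m or distance between cake4_center and ring3 below 0.013 m or distance between cake4_center and ring4 below 0.013 m or distance between cake4_center and ring5 below 0.013 m or distance between cake4_center and ring6 below 0.013 m) and (distance between cake5_center and ring1 below 0.013 m or distance between cake5_center and ring2 below 0.013 m or distance between cake5_center and ring3 below 0.013 m or distance between cake5_center and ring4 below 0.013 m or distance between cake5_center and ring5 below 0.013 m or distance between cake5_center and ring6 below 0.013 m) and value of joint rocker above 0.11 rad).
It fails at once if the kitchen timer is pushed more than 30 mm from where it stood or tipped over (distance of kitchen_timer from where it was at the start of the episode above 0.03 m or angle between kitchen_timer's own z axis and vertical above 0.5 rad).
It fails at once if the shaker is pushed more than 30 mm from where it stood or tipped over (distance of shaker from where it was at the start of the episode above 0.03 m or angle between shaker's own z axis and vertical above 0.5 rad).
It fails at once if the small glass is pushed more than 30 mm from where it stood or tipped over (distance of shot_glass from where it was at the start of the episode above 0.03 m or angle between shot_glass's own z axis and vertical above 0.5 rad).
Of cake1, cake2, cake3, cake4, cake5 only 3 to 5 are there at a start; the rules pass over those that are not, and their reading is None.
At some moment in a run one of cake1, cake2, cake3, cake4, cake5 may be knocked a few centimetres aside while the robot is not near it.
Once in a run the grip may slacken for a moment while it holds something.
It also fails if it takes over 210 s, if anything falls off the work surface, if the arm or the gripper's body presses on something with over 40 N, if the wrist force passes 120 N, or if a joint passes its speed limit or range.

ROBOT

A 6-joint arm with a two-finger parallel gripper is mounted at the origin on a cart in front of the work surface, level with it; the furniture and walls round the work are solid. World frame = base frame: x ahead of the robot, y to its left, z up, the work surface at z = 0. Lengths are in m, angles in rad, forces in N, time in s.
With the tool pointing down it reaches from about 0.425 to 0.95 m from the base axis. Payload 14.7 kg.
Tool frame: the origin (TCP) lies midway between the tips of the shut fingers; the grasp point (between the pads) lies 19 mm behind it (bot.grasp_offset is the distance from the TCP to the grasp point, in m); z points along the fingers, y is the line along which they close (so a half turn about z gives the same grasp; the last joint's range is limited). The gripper opens to 85 mm and grips with 20 to 120 N. Pads are 22 mm wide; open, the fingers measure 114 mm over their backs; the gripper's body (76 mm by 85 mm) begins 54 mm behind the grasp point. The pads swing forward as they close: fully open they stand 13 mm farther back than shut.
Start: joints at [-1.332, 0.48, 1.596, -0, 1.065, -0.047], TCP at [0.183, -0.624, 0.205] pointing down, gripper open.
Joint ranges: [-2.75, 2.75], [-0.82, 2.05], [0.23, 2.67], [-1.56, 4.7], [0.09, 2.69], [-2.92, 2.92]. Speed limits (rad/s): [1.89, 1.89, 2.39, 3.01, 3.01, 3.01].

INTERFACE

Orientations are given as a rotation vector (axis times angle).
In Python, from station import bot, viewer gives the robot as it stands.
- The arm moves only by the tool play_rows, never from a script. Its argument "motion" is one flat list of numbers, 6 for each row, row after row: the shift along the tool's x, y, z in cm, then the turn, a rotation vector about the tool's x, y, z in rad. A call has 1 to 10 rows; each row is the pose to reach, as a shift and turn from the pose commanded when the call began, along the tool's axes at that moment; what a row does not reach only later rows make up. A row lasts 1/10 s, in which the tool goes at most 50 mm and 8.59 degrees, less where a joint would pass 70% of its speed; a pose out of reach is approached as far as the arm can. A call with a gripper value outside its range is refused whole. "gripper" is the opening, from 0 (shut) to 1 (fully open), set as the call begins (left out, the last holds). The fingers move at their own pace and stop on an object; the grip force is fixed at half the most. Time passes only in rows, so rows that repeat a pose let the fingers close. It gives the time, the measured TCP pose, the force, the opening and the grip force at its end, in the units of the state.
- bot.read_state(): the state, without advancing time (a new reading comes with each control period).
- viewer.capture(name): name is "side" or "top"; returns a dict with "image" (400x640x3 uint8, red, green, blue), "intrinsics" (3x3 intrinsics, pixels), "view" (4x4, takes a point from world to camera coordinates). Camera axes: x right, y down, z forward; pixel columns grow to the right and rows downward; lengths in m; the calibration is good to about 2 mm. A picture is of the moment at which its call begins. There is no depth.
- bot.job_done(): hands the job in; it is judged then, once.
The state is a dict: "clock": time; "qpos": joint angles; "qd": joint speeds; "joint_efforts": joint torques, N m; "tool_pos": TCP position; "eef_rot": TCP orientation; "contact_force": force on the tool from outside, world axes, zero at the start; "moment": the same for the moment, N m; "finger_gap": finger opening in m; "gripper_force": force on a finger pad.
Only numpy, scipy, OpenCV 4.12 (cv2) and the standard library are available. Lean on these libraries where they do the work, as an engineer would, in place of code of your own. Each camera call takes 0.05 s, during which the arm holds its last target. There are 200 camera calls.

## Working session

There is one attempt and no reset: what is moved stays moved. The work goes in short steps, Python scripts to look and compute and a tool call to move; the robot and the scene stay as the last step left them, time stands still between calls to the robot, and variables do not carry over. Pictures are saved under pics/ and viewed, at most 14 in all, crops included, and the job is handed in when it is done.

Besides the shell and the picture viewer there is one more tool, called after ">>>" by a JSON object that holds its "api" and its "payload". play_rows: Moves the arm, as the interface text tells. Its arguments: {"type":"object","properties":{"motion":{"type":"array"},"gripper":{"type":"number"}},"required":["motion"]}

```bash
mkdir -p pics; ls; python3 - <<'E'
from station import bot, viewer
import cv2,json,numpy as np
print(bot.read_state())
for n in("side","top"):
    c=viewer.capture(n); cv2.imwrite(f"pics/{n}0.png",c["image"][:,:,::-1]); print(n,np.array(c["intrinsics"]).tolist(),np.round(c["view"],4).tolist())
E
```

```text
pics
{'clock': 0.0, 'qpos': array([-1.33161910e+00,  4.80825107e-01,  1.59687997e+00,  1.57394737e-05,
        1.06509066e+00, -4.66299158e-02]), 'qd': array([-4.51155926e-04, -8.48023681e-05,  1.08188123e-03,  2.59886859e-04,
        2.08628286e-03,  1.60355557e-03]), 'joint_efforts': array([-2.82241490e-03, -9.50652981e+01, -4.30177045e+01, -2.50533094e-04,
        1.22946908e-02, -1.76365222e-05]), 'tool_pos': array([ 0.18315712, -0.62319823,  0.2048745 ]), 'eef_rot': array([-3.10838439e+00, -4.47235760e-01,  1.60074073e-04]), 'contact_force': array([ 1.00213102, -0.78865574, -0.28519933]), 'moment': array([0.00177883, 0.03551086, 0.02951228]), 'gripper_force': 0.0, 'finger_gap': 0.08532727386453068}
side [[486.66842558387117, 0.0, 306.7397332938013], [0.0, 486.66842558387117, 196.62874252843585], [0.0, 0.0, 1.0]] [[0.9998, 0.0036, -0.0198, -0.5873], [-0.0134, -0.6152, -0.7883, 0.0766], [-0.015, 0.7884, -0.615, 1.4974], [0.0, 0.0, 0.0, 1.0]]
top [[500.49425010071883, 0.0, 309.7482193910915], [0.0, 500.49425010071883, 203.7478407454021], [0.0, 0.0, 1.0]] [[0.0696, -0.9976, 0.0029, -0.0131], [-0.9724, -0.0685, -0.2232, 0.6079], [0.2228, 0.0127, -0.9748, 1.3108], [0.0, 0.0, 0.0, 1.0]]
```

View pics/top0.png

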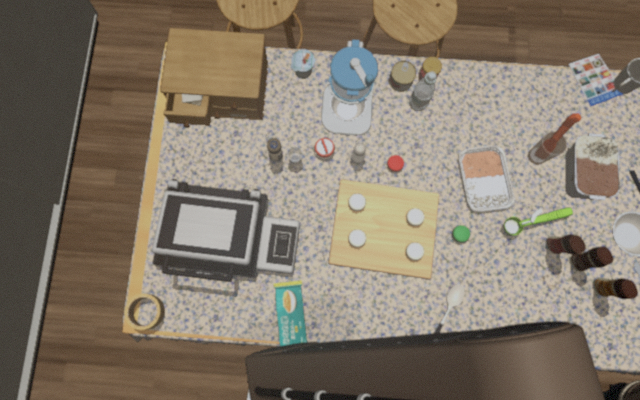

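View pics/side0.png

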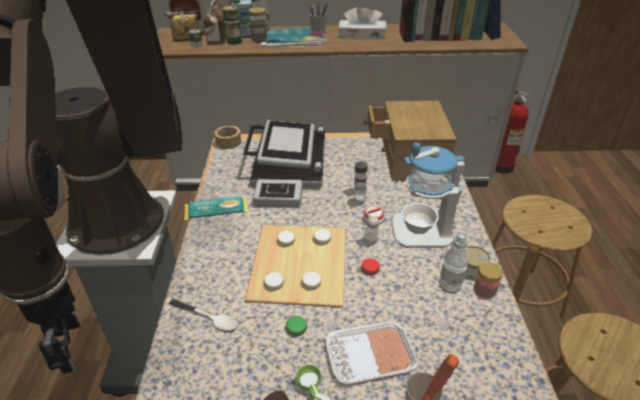

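The top view shows the grill at px (210,230), handle at (205,285) toward the robot, the control box at (280,245), and four cakes on the board at about (357,202), (415,217), (357,239), (415,251). The side view shows the same four cakes. Enlarging next.

```bash
cat > h.py <<'E'
import numpy as np, cv2
from station import bot, viewer
from scipy.spatial.transform import Rotation as R
def cap(n):
    c=viewer.capture(n); return c["image"][:,:,::-1].copy(),np.array(c["intrinsics"]),np.array(c["view"])
def proj(c,p):
    q=c[2][:3,:3]@np.asarray(p,float)+c[2][:3,3]; u=c[1]@q; return u[:2]/u[2]
def ray(c,uv,z):
    d=c[2][:3,:3].T@(np.linalg.inv(c[1])@[uv[0],uv[1],1]); o=-c[2][:3,:3].T@c[2][:3,3]
    return o+d*(z-o[2])/d[2]
def crop(c,x0,y0,w,h,s,name): cv2.imwrite(f"pics/{name}.png",cv2.resize(c[0][y0:y0+h,x0:x0+w],None,fx=s,fy=s,interpolation=cv2.INTER_CUBIC))
E
python3 - <<'E'
from h import *
c=cap("top"); crop(c,140,175,160,120,5,"t1"); 
def blobs(c,x0,y0,x1,y1):
    h=cv2.cvtColor(c[0][y0:y1,x0:x1],cv2.COLOR_BGR2HSV); m=((h[...,1]<60)&(h[...,2]>120)).astype(np.uint8)
    n,l,s,ce=cv2.connectedComponentsWithStats(m)
    return [(ce[i]+[x0,y0],s[i]) for i in range(1,n) if s[i][4]>60]
for ce,s in blobs(c,342,188,432,268): print(ce,s[2:],np.round(ray(c,ce,.030),4))
d=cap("side"); crop(d,230,110,110,105,5,"s1")
for ce,s in blobs(d,262,228,340,295): print(ce,s[2:],np.round(ray(d,ce,.028),4))
E
```

```text
[420.36904762 189.20238095] [30  5 84] [ 0.6809 -0.2823  0.03  ]
[356.96525097 201.4015444 ] [ 20  18 259] [ 0.6324 -0.1033  0.03  ]
[415.28957529 216.34749035] [ 18  18 259] [ 0.6007 -0.2696  0.03  ]
[357.08646617 237.47744361] [ 19  18 266] [ 0.529  -0.1087  0.03  ]
[414.80970149 250.65298507] [ 19  18 268] [ 0.5033 -0.2705  0.03  ]
[322.234375   235.36458333] [ 17  14 192] [ 0.6325 -0.1048  0.028 ]
[285.93121693 237.23809524] [ 17  14 189] [ 0.5291 -0.1108  0.028 ]
[311.31707317 279.22764228] [ 19  17 246] [ 0.6008 -0.2713  0.028 ]
[273.71604938 279.99176955] [ 18  17 243] [ 0.5036 -0.2726  0.028 ]
```

View pics/t1.png

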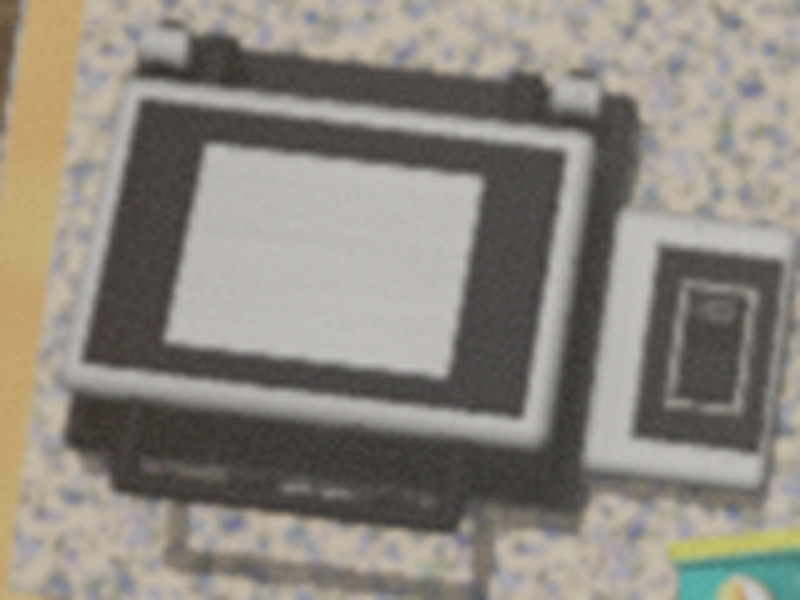

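View pics/s1.png

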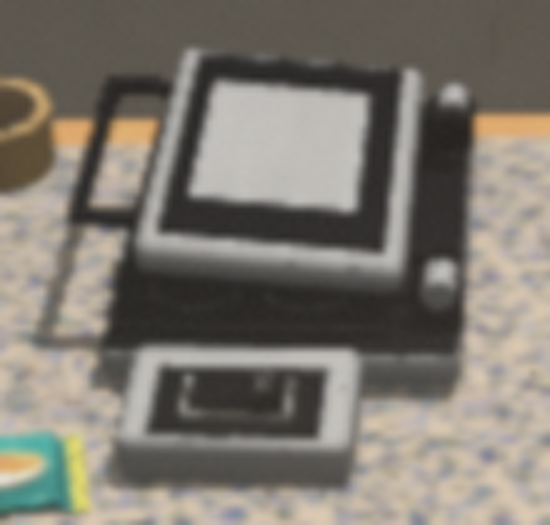

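```bash
cat > fit.py <<'E'
from h import *
from scipy.optimize import least_squares
def gp(P,p): # grill frame -> world
    c,s=np.cos(P[2]),np.sin(P[2]); return np.array([P[0]+c*p[0]-s*p[1],P[1]+s*p[0]+c*p[1],p[2]])
def lid(P,r,y,h,t=None):
    t=P[3] if t is None else t
    return gp(P,(.105-r*np.cos(t)+h*np.sin(t),y,.07+r*np.sin(t)+h*np.cos(t)))
E
python3 - <<'E'
from fit import *
T=cap("top");S=cap("side")
o=[("T",130,85,"l",.024,.131,.02),("T",590,130,"l",.024,-.131,.02),("T",70,385,"l",.2,.131,.015),("T",545,440,"l",.2,-.131,.015),
("T",118,487,"l",.243,.086,.01),("T",460,525,"l",.243,-.086,.01),
("S",190,50,"l",.2,.131,.02),("S",418,70,"l",.024,.131,.02),("S",140,237,"l",.2,-.131,.02),("S",400,260,"l",.024,-.131,.02),
("S",110,83,"l",.243,.086,.01),("S",76,218,"l",.243,-.086,.01),
("T",713,346,"g",-.02,-.205,.042),("S",238,393,"g",-.02,-.205,.042)]
def res(P,full=False):
    r=[]
    for k,u,v,f,a,b,z in o:
        uv=np.array([u,v])/5+([140,175] if k=="T" else [230,110])
        w=lid(P,a,b,z) if f=="l" else gp(P,(a,b,z))
        r.append(proj(T if k=="T" else S,w)-uv)
    return np.ravel(r)
f=least_squares(res,[.55,.3,-.05,.1],loss="soft_l1")
P=f.x; print(P,np.round(res(P).reshape(-1,2),1).tolist())
np.save("P.npy",P)
print("handle",lid(P,.243,0,.01),"hinge",lid(P,0,0,0),"rock",gp(P,(.001,-.205,.057)))
for i in range(6): print(i+1,gp(P,(.015-.075*(i<3),.08*(1-i%3),.057)))
for img,c in (("t2",T),("s2",S)):
    for k,u,v,ff,a,b,z in o:
        w=lid(P,a,b,z) if ff=="l" else gp(P,(a,b,z)); cv2.circle(c[0],tuple(int(round(q*16)) for q in proj(c,w)),16,(0,0,255),-1,shift=4)
a=T[0][175:295,140:300];b=S[0][105:225,220:380]
cv2.imwrite("pics/f.png",cv2.resize(np.hstack([a,b]),None,fx=2.5,fy=2.5,interpolation=cv2.INTER_CUBIC))
E
```

```text
[ 0.52472293  0.30077517 -0.04694126  0.08263226] [[-1.9, -2.4], [1.4, -0.4], [-3.1, 1.1], [0.7, 1.7], [1.4, -0.8], [-1.8, -0.7], [-2.4, -0.8], [0.2, -0.9], [-2.0, 1.8], [0.7, 1.6], [0.1, 0.3], [-0.4, -0.5], [-0.1, -0.4], [-0.2, 0.8]]
handle [0.38852765 0.30717305 0.10002267] hinge [0.62960727 0.29584815 0.07      ] rock [0.51610241 0.09595407 0.057     ]
1 [0.46854295 0.38350249 0.057     ]
2 [0.46478903 0.30359062 0.057     ]
3 [0.46103511 0.22367874 0.057     ]
4 [0.54346033 0.37998319 0.057     ]
5 [0.53970641 0.30007131 0.057     ]
6 [0.53595249 0.22015944 0.057     ]
```

View pics/f.png

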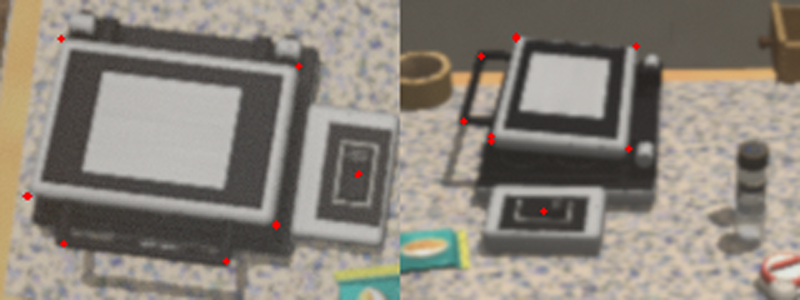

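The fit overlay matches the handle ends, the rocker and the lid to within about 2 px. Next: approach the handle.

```bash
cat >> h.py <<'E'
def down(yaw): # tool down, tool x axis at world angle yaw
    return R.from_euler("z",yaw)*R.from_rotvec([np.pi,0,0])
def plan(wps,dec=1):
    """wps: (x,y,z of TCP, yaw, rows): rows relative to the pose now, interpolated to each waypoint in turn"""
    s=bot.read_state(); p0=np.array(s["tool_pos"]); R0=R.from_rotvec(s["eef_rot"])
    xa=R0.as_matrix()[:,0]; p=np.r_[p0,np.arctan2(xa[1],xa[0])]; out=[]
    for w in wps:
        w=np.array(w,float)
        for k in range(int(w[4])):
            q=p+(w[:4]-p)*(k+1)/w[4]
            t=R0.inv().apply(q[:3]-p0)*100; r=(R0.inv()*down(q[3])).as_rotvec()
            out+=[*np.round(t,dec),*np.round(r,2)]
        p=w[:4]
    print("at",np.round(p0,4),"F",np.round(s["contact_force"],1),"gap",round(s["finger_gap"],4),"t",round(s["clock"],1)); print([float(v)+0 for v in out])
E
python3 - <<'E'
from h import *
plan([(.5,-.3,.3,.6,10)])
E
```

```text
at [ 0.1832 -0.6235  0.2053] F [-0.3 -0.2  0.1] gap 0.0854 t 0.3
[4.0, -2.2, -0.9, 0.0, 0.0, -0.03, 7.9, -4.4, -1.9, 0.0, 0.0, -0.06, 11.9, -6.6, -2.8, 0.0, 0.0, -0.09, 15.8, -8.8, -3.8, 0.0, 0.0, -0.13, 19.8, -11.1, -4.7, 0.0, 0.0, -0.16, 23.7, -13.3, -5.7, 0.0, 0.0, -0.19, 27.7, -15.5, -6.6, 0.0, 0.0, -0.22, 31.6, -17.7, -7.6, 0.0, 0.0, -0.25, 35.6, -19.9, -8.5, 0.0, 0.0, -0.28, 39.5, -22.1, -9.5, 0.0, 0.0, -0.31]
```

>>> {"api": "play_rows", "payload": {"motion": [8,-4.4,-2,0,0,-0.06,16,-9,-4,0,0,-0.13,24,-13.3,-6,0,0,-0.2,32,-18,-8,0,0,-0.25,39.5,-22,-9.5,0,0,-0.31,39.5,-22,-9.5,0,0,-0.31,39.5,-22,-9.5,0,0,-0.31,39.5,-22,-9.5,0,0,-0.31,39.5,-22,-9.5,0,0,-0.31,39.5,-22,-9.5,0,0,-0.31], "gripper": 0.4}}

```text
clock: 1.3
tool_pos: [0.5034, -0.298, 0.3017]
eef_rot: [3.001, 0.927, 0.003]
contact_force: [-0.5, -1.1, -0.3]
finger_gap: 0.0341
gripper_force: 0.0
```

```bash
python3 - <<'E'
from h import *
plan([(.5,.15,.3,1.2,1)]); plan([(.389,.307,.2,1.526,1)])
E
```

```text
at [ 0.5034 -0.298   0.3017] F [-0.5 -1.1 -0.3] gap 0.0341 t 1.3
[25.0, -37.2, 0.2, 0.0, 0.0, -0.6]
at [ 0.5034 -0.298   0.3017] F [-0.5 -1.1 -0.3] gap 0.0341 t 1.3
[24.6, -56.4, 10.1, 0.0, 0.0, -0.93]
```

>>> {"api": "play_rows", "payload": {"motion": [25,-37.2,0,0,0,-0.6,25,-37.2,0,0,0,-0.6,25,-37.2,0,0,0,-0.6,25,-37.2,0,0,0,-0.6,25,-37.2,0,0,0,-0.6,25,-37.2,0,0,0,-0.6,25,-37.2,0,0,0,-0.6,25,-37.2,0,0,0,-0.6,25,-37.2,0,0,0,-0.6,25,-37.2,0,0,0,-0.6]}}

```text
clock: 2.3
tool_pos: [0.498, 0.1517, 0.3004]
eef_rot: [-2.592, -1.773, -0.001]
contact_force: [0.9, -0.0, 0.2]
finger_gap: 0.034
gripper_force: 0.0
```

```bash
python3 - <<'E'
from h import *
plan([(.389,.307,.16,1.526,1)])
E
```

```text
at [0.498  0.1517 0.3004] F [ 0.9 -0.   0.2] gap 0.034 t 2.3
[10.5, -15.8, 14.1, 0.0, 0.0, -0.33]
```

>>> {"api": "play_rows", "payload": {"motion": [5.5,-8,4,0,0,-0.16,5.5,-8,4,0,0,-0.16,10.5,-15.8,10,0,0,-0.33,10.5,-15.8,10,0,0,-0.33,10.5,-15.8,14,0,0,-0.33,10.5,-15.8,14,0,0,-0.33,10.5,-15.8,14,0,0,-0.33,10.5,-15.8,14,0,0,-0.33]}}

```text
clock: 3.1
tool_pos: [0.3914, 0.3024, 0.1621]
eef_rot: [2.271, 2.169, 0.003]
contact_force: [-1.1, 0.3, 0.2]
finger_gap: 0.034
gripper_force: 0.0
```

```bash
python3 - <<'E'
from h import *
S=cap("side"); T=cap("top")
p=bot.read_state()["tool_pos"]; print(p,proj(S,p),proj(T,p))
a=cv2.resize(S[0][90:210,220:340],None,fx=5,fy=5,interpolation=3)[:, :]
cv2.imwrite("pics/a.png",a)
plan([(.389,.307,.081,1.526,1)])
E
```

```text
[0.39147715 0.3024645  0.16220932] [247.62191091 124.20873299] [194.20698514 272.2812129 ]
at [0.3915 0.3025 0.1622] F [0.3 0.  0.1] gap 0.0346 t 3.2
[0.4, -0.3, 8.1, 0.0, 0.0, 0.0]
```

View pics/a.png

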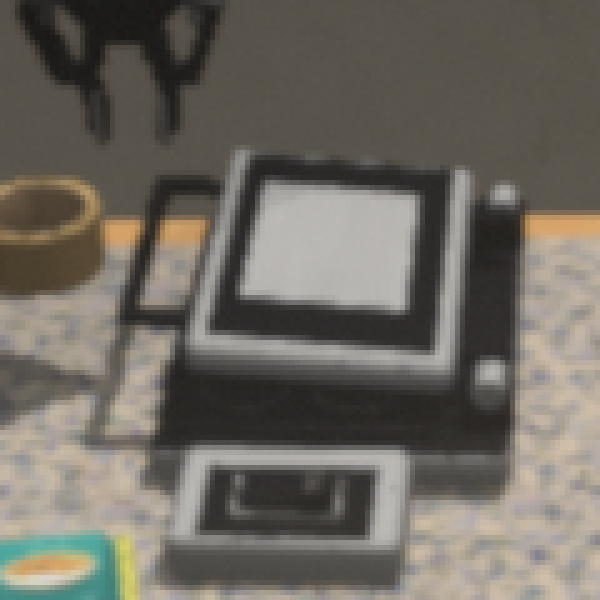

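The gripper is above the middle of the handle: fingertips at crop (133,140), bar from (165,185) to (125,320). Descend and close.

>>> {"api": "play_rows", "payload": {"motion": [0.4,-0.2,3,0,0,0,0.4,-0.3,6,0,0,0,0.4,-0.3,8.1,0,0,0,0.4,-0.3,8.1,0,0,0,0.4,-0.3,8.1,0,0,0]}}

```text
clock: 3.7
tool_pos: [0.3879, 0.3067, 0.0805]
eef_rot: [2.272, 2.17, 0.001]
contact_force: [0.3, 0.4, 1.6]
finger_gap: 0.0341
gripper_force: 0.0
```

>>> {"api": "play_rows", "payload": {"motion": [0,0,0,0,0,0,0,0,0,0,0,0,0,0,0,0,0,0,0,0,0,0,0,0,0,0,0,0,0,0,0,0,0,0,0,0], "gripper": 0}}

```text
clock: 4.3
tool_pos: [0.3871, 0.3068, 0.0796]
eef_rot: [2.271, 2.171, 0.0]
contact_force: [1.7, 0.2, 1.1]
finger_gap: -0.0001
gripper_force: 0.6
```

```bash
python3 - <<'E'
from fit import *
P=np.load("P.npy"); s=bot.read_state(); g=np.array(s["tool_pos"])+[0,0,.019]; print(g,s["finger_gap"],s["contact_force"])
h=lid(P,0,0,0); e=np.array([np.cos(P[2]),np.sin(P[2]),0]); d=g-h; a=d@e; print("r",np.hypot(a,d[2]),"expected",np.hypot(.243,.01)); 
t0=np.arctan2(d[2],-a)-np.arctan2(.01,.243); print("theta",t0)
r=np.hypot(.243,.01)
w=[]
n=20
for k in range(1,n+1):
    t=t0+(1.57-t0)*k/n; 
    b=t+np.arctan2(.01,.243); q=h-e*r*np.cos(b)+[0,0,r*np.sin(b)]+ (d-e*a)*[1,1,0]
    w.append((q[0],q[1],q[2]-.019,np.pi/2+P[2],1))
plan(w,1)
E
```

```text
[0.38709368 0.30681861 0.09860788] -0.00011146987167051326 [1.68501591 0.17865473 1.05583594]
r 0.24444105244644948 expected 0.24320567427590992
theta 0.07617364879710159
at [0.3871 0.3068 0.0796] F [1.7 0.2 1.1] gap -0.0001 t 4.3
[0.0, 0.4, -1.8, 0.0, 0.0, 0.0, 0.0, 0.8, -3.5, 0.0, 0.0, 0.0, 0.0, 1.4, -5.3, 0.0, 0.0, 0.0, 0.0, 2.0, -7.0, 0.0, 0.0, 0.0, 0.0, 2.8, -8.6, 0.0, 0.0, 0.0, 0.0, 3.7, -10.2, 0.0, 0.0, 0.0, 0.0, 4.8, -11.7, 0.0, 0.0, 0.0, 0.0, 5.9, -13.1, 0.0, 0.0, 0.0, 0.0, 7.2, -14.4, 0.0, 0.0, 0.0, 0.0, 8.5, -15.6, 0.0, 0.0, 0.0, 0.0, 9.9, -16.8, 0.0, 0.0, 0.0, 0.0, 11.4, -17.8, 0.0, 0.0, 0.0, 0.0, 13.0, -18.7, 0.0, 0.0, 0.0, 0.0, 14.6, -19.5, 0.0, 0.0, 0.0, 0.0, 16.3, -20.1, 0.0, 0.0, 0.0, 0.0, 18.1, -20.6, 0.0, 0.0, 0.0, 0.0, 19.8, -21.0, 0.0, 0.0, 0.0, 0.0, 21.6, -21.3, 0.0, 0.0, 0.0, 0.0, 23.4, -21.4, 0.0, 0.0, 0.0, 0.0, 25.3, -21.4, 0.0, 0.0, 0.0]
```

Gap is 0, so the bar was missed. Look.

```bash
python3 - <<'E'
from h import *
S=cap("side"); T=cap("top")
p=bot.read_state()["tool_pos"]; print(proj(S,p),proj(T,p))
a=cv2.resize(S[0][100:200,220:320],None,fx=4,fy=4,interpolation=3); b=cv2.resize(T[0][210:310,150:250],None,fx=4,fy=4,interpolation=3)
cv2.imwrite("pics/b.png",np.hstack([a,b]))
E
```

```text
[248.71076653 144.6313913 ] [199.33238894 276.67132706]
```

View pics/b.png

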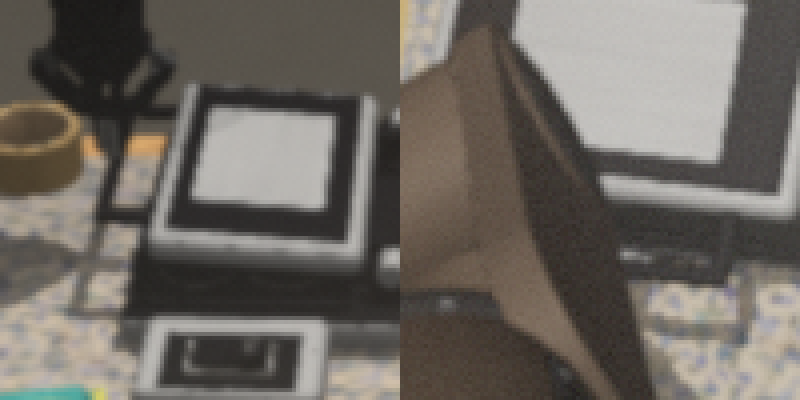

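The closed fingertips appear to rest on top of the bar, so the lid is nearer shut than fitted. Reopen, go about 20 mm lower and close.

>>> {"api": "play_rows", "payload": {"motion": [0,0,-1,0,0,0,0,0.3,-1,0,0,0,0,0.3,-1,0,0,0,0,0.3,-1,0,0,0,0,0.3,-1,0,0,0], "gripper": 0.4}}

```text
clock: 4.9
tool_pos: [0.3899, 0.3065, 0.0894]
eef_rot: [-2.271, -2.171, 0.0]
contact_force: [-1.0, -0.5, -0.1]
finger_gap: 0.0345
gripper_force: 0.0
```

>>> {"api": "play_rows", "payload": {"motion": [0,0,1,0,0,0,0,0,2,0,0,0,0,0,3,0,0,0,0,0,3,0,0,0,0,0,3,0,0,0]}}

```text
clock: 5.4
tool_pos: [0.3897, 0.3063, 0.0589]
eef_rot: [-2.271, -2.171, 0.002]
contact_force: [0.3, 0.0, 0.7]
finger_gap: 0.0339
gripper_force: 0.0
```

>>> {"api": "play_rows", "payload": {"motion": [0,0,0,0,0,0,0,0,0,0,0,0,0,0,0,0,0,0,0,0,0,0,0,0,0,0,0,0,0,0,0,0,0,0,0,0], "gripper": 0}}

```text
clock: 6.0
tool_pos: [0.389, 0.3066, 0.0596]
eef_rot: [-2.271, -2.17, 0.002]
contact_force: [-7.1, 4.5, -0.5]
finger_gap: 0.012
gripper_force: 58.5
```

```bash
cat > arc.py <<'E'
from fit import *
import sys
def arc(t1,n,dz=.019):
    P=np.load("P.npy"); s=bot.read_state(); g=np.array(s["tool_pos"])+[0,0,dz]
    h=lid(P,0,0,0); e=np.array([np.cos(P[2]),np.sin(P[2]),0]); d=g-h; a=d@e; r=np.hypot(a,d[2]); o=np.arctan2(.01,.243)
    t0=np.arctan2(d[2],-a)-o; print("r",r,"theta",t0); w=[]
    for k in range(1,n+1):
        b=t0+(t1-t0)*k/n+o; q=h-e*r*np.cos(b)+[0,0,r*np.sin(b)]+(d-e*a)*[1,1,0]
        w.append((q[0],q[1],q[2]-dz,np.pi/2+P[2],1))
    plan(w,1)
if __name__=="__main__": arc(float(sys.argv[1]),int(sys.argv[2]))
E
python3 arc.py 0.75 10
```

```text
r 0.2409529596733962 theta -0.005460407591132602
at [0.389  0.3066 0.0596] F [-7.1  4.5 -0.5] gap 0.012 t 6.0
[0.0, 0.1, -1.8, 0.0, 0.0, 0.0, 0.0, 0.4, -3.6, 0.0, 0.0, 0.0, 0.0, 0.8, -5.4, 0.0, 0.0, 0.0, 0.0, 1.3, -7.1, 0.0, 0.0, 0.0, 0.0, 2.0, -8.8, 0.0, 0.0, 0.0, 0.0, 2.8, -10.5, 0.0, 0.0, 0.0, 0.0, 3.7, -12.0, 0.0, 0.0, 0.0, 0.0, 4.7, -13.5, 0.0, 0.0, 0.0, 0.0, 5.9, -15.0, 0.0, 0.0, 0.0, 0.0, 7.1, -16.3, 0.0, 0.0, 0.0]
```

>>> {"api": "play_rows", "payload": {"motion": [0,0.05,-1,0,0,0,0,0.1,-1.8,0,0,0,0,0.2,-2.7,0,0,0,0,0.4,-3.6,0,0,0,0,0.6,-4.5,0,0,0,0,0.8,-5.4,0,0,0,0,1.05,-6.2,0,0,0,0,1.3,-7.1,0,0,0,0,1.3,-7.1,0,0,0]}}

```text
clock: 6.9
tool_pos: [0.4083, 0.3061, 0.1325]
eef_rot: [2.266, 2.169, 0.012]
contact_force: [31.3, -13.8, -14.4]
finger_gap: 0.0116
gripper_force: 59.2
```

```bash
python3 arc.py 1.3 16
```

```text
r 0.23607142478484258 theta 0.31131757551302125
at [0.4083 0.3061 0.1325] F [ 31.3 -13.8 -14.4] gap 0.0116 t 6.9
[0.0, 0.6, -1.3, 0.01, 0.0, 0.0, 0.0, 1.2, -2.7, 0.01, 0.0, 0.0, 0.0, 1.9, -3.9, 0.01, 0.0, 0.0, 0.0, 2.7, -5.1, 0.01, 0.0, 0.0, 0.0, 3.6, -6.3, 0.01, 0.0, 0.0, 0.0, 4.5, -7.4, 0.01, 0.0, 0.0, 0.0, 5.5, -8.5, 0.01, 0.0, 0.0, 0.0, 6.6, -9.5, 0.01, 0.0, 0.0, 0.0, 7.7, -10.4, 0.01, 0.0, 0.0, 0.0, 8.9, -11.3, 0.01, 0.0, 0.0, 0.0, 10.2, -12.0, 0.01, 0.0, 0.0, 0.0, 11.4, -12.7, 0.01, 0.0, 0.0, 0.0, 12.8, -13.3, 0.01, 0.0, 0.0, 0.0, 14.1, -13.9, 0.01, 0.0, 0.0, 0.0, 15.5, -14.3, 0.01, 0.0, 0.0, 0.0, 16.9, -14.7, 0.01, 0.0, 0.0]
```

```bash
python3 - <<'E'
import re
s=open('h.py').read()
s=s.replace('def plan(wps,dec=1):','def plan(wps,dec=1,cmd=None):').replace('; R0=R.from_rotvec(s["eef_rot"])\n    xa','; R0=R.from_rotvec(s["eef_rot"])\n    if cmd is not None: p0=np.array(cmd[:3]); R0=down(cmd[3])\n    xa')
open('h.py','w').write(s)
open('arc.py','w').write('''from fit import *
def arc(ts,cmd,off=(0,0),dz=.019,r=.2432,yaw=None):
    P=np.load("P.npy"); s=bot.read_state(); g=np.array(s["tool_pos"])+[0,0,dz]
    h=lid(P,0,0,0); e=np.array([np.cos(P[2]),np.sin(P[2]),0]); d=g-h; a=d@e; o=np.arctan2(.01,.243)
    print("r",np.hypot(a,d[2]),"theta",np.arctan2(d[2],-a)-o); w=[]
    for t in ts:
        b=t+o; q=h-e*r*np.cos(b)+[0,0,r*np.sin(b)]+(d-e*a)*[1,1,0]
        w.append((q[0],q[1],q[2]-dz,np.pi/2+P[2],1))
    plan(w,1,cmd)
''')
E
python3 - <<'E'
from arc import *
P=np.load("P.npy"); P[0]+=.007; np.save("P.npy",P)
arc(np.linspace(.3,.9,11),(.4027,.3063,.1303,np.pi/2+P[2]))
E
```

```text
r 0.2426459100662283 theta 0.3013699788903223
at [0.4027 0.3063 0.1303] F [ 31.3 -13.8 -14.4] gap 0.0116 t 6.9
[0.0, 0.5, -0.2, 0.0, 0.0, 0.0, 0.0, 1.0, -1.6, 0.0, 0.0, 0.0, 0.0, 1.6, -2.9, 0.0, 0.0, 0.0, 0.0, 2.3, -4.2, 0.0, 0.0, 0.0, 0.0, 3.1, -5.4, 0.0, 0.0, 0.0, 0.0, 3.9, -6.6, 0.0, 0.0, 0.0, 0.0, 4.8, -7.8, 0.0, 0.0, 0.0, 0.0, 5.8, -8.8, 0.0, 0.0, 0.0, 0.0, 6.8, -9.9, 0.0, 0.0, 0.0, 0.0, 7.9, -10.8, 0.0, 0.0, 0.0, 0.0, 9.1, -11.7, 0.0, 0.0, 0.0]
```

>>> {"api": "play_rows", "payload": {"motion": [0,0.6,-0.2,0,0,0,0,0.9,-0.9,0,0,0,0,1.2,-1.6,0,0,0,0,1.8,-2.9,0,0,0,0,2.5,-4.2,0,0,0,0,3.3,-5.4,0,0,0,0,3.3,-5.4,0,0,0]}}

```text
clock: 7.6
tool_pos: [0.4398, 0.3044, 0.1865]
eef_rot: [2.268, 2.169, 0.008]
contact_force: [16.8, -5.7, -10.8]
finger_gap: 0.012
gripper_force: 59.7
```

```bash
python3 - <<'E'
from arc import *
P=np.load("P.npy")
arc(np.linspace(.55,1.0,9),(.4357,.3063-.0016,.1843,np.pi/2+P[2]))
E
```

```text
r 0.239064706107873 theta 0.5614106565543634
at [0.4357 0.3047 0.1843] F [ 16.8  -5.7 -10.8] gap 0.012 t 7.6
[0.0, -0.1, -0.2, 0.0, 0.0, 0.0, 0.0, 0.7, -1.3, 0.0, 0.0, 0.0, 0.0, 1.6, -2.4, 0.0, 0.0, 0.0, 0.0, 2.5, -3.4, 0.0, 0.0, 0.0, 0.0, 3.4, -4.4, 0.0, 0.0, 0.0, 0.0, 4.5, -5.3, 0.0, 0.0, 0.0, 0.0, 5.5, -6.1, 0.0, 0.0, 0.0, 0.0, 6.7, -6.9, 0.0, 0.0, 0.0, 0.0, 7.8, -7.7, 0.0, 0.0, 0.0]
```

```bash
python3 - <<'E'
from arc import *
P=np.load("P.npy"); P[0]-=.003; np.save("P.npy",P)
arc(np.linspace(.62,1.12,11),(.4357,.3047,.1843,np.pi/2+P[2]),dz=.030)
E
```

```text
r 0.243068166231015 theta 0.6056975918600622
at [0.4357 0.3047 0.1843] F [ 16.8  -5.7 -10.8] gap 0.012 t 7.6
[0.0, 0.6, -0.5, 0.0, 0.0, 0.0, 0.0, 1.4, -1.4, 0.0, 0.0, 0.0, 0.0, 2.2, -2.3, 0.0, 0.0, 0.0, 0.0, 3.1, -3.2, 0.0, 0.0, 0.0, 0.0, 4.0, -4.0, 0.0, 0.0, 0.0, 0.0, 4.9, -4.8, 0.0, 0.0, 0.0, 0.0, 5.9, -5.5, 0.0, 0.0, 0.0, 0.0, 6.9, -6.2, 0.0, 0.0, 0.0, 0.0, 7.9, -6.8, 0.0, 0.0, 0.0, 0.0, 9.0, -7.4, 0.0, 0.0, 0.0, 0.0, 10.1, -7.9, 0.0, 0.0, 0.0]
```

>>> {"api": "play_rows", "payload": {"motion": [0,0.6,-0.5,0,0,0,0,1.4,-1.4,0,0,0,0,2.2,-2.3,0,0,0,0,3.1,-3.2,0,0,0,0,4,-4,0,0,0,0,4.9,-4.8,0,0,0,0,5.9,-5.5,0,0,0,0,6.9,-6.2,0,0,0,0,7.9,-6.8,0,0,0,0,7.9,-6.8,0,0,0]}}

```text
clock: 8.6
tool_pos: [0.5167, 0.3009, 0.2536]
eef_rot: [2.271, 2.17, 0.003]
contact_force: [3.7, 0.1, -1.8]
finger_gap: 0.0116
gripper_force: 60.1
```

```bash
python3 - <<'E'
from arc import *
P=np.load("P.npy")
arc(np.linspace(1.02,1.57,11),(.4357+.079,.3047-.0037,.1843+.068,np.pi/2+P[2]),dz=.030)
E
```

```text
r 0.24355591317223474 theta 1.028512698013109
at [0.5147 0.301  0.2523] F [ 3.7  0.1 -1.8] gap 0.0116 t 8.6
[0.0, 0.0, 0.0, 0.0, 0.0, 0.0, 0.0, 1.2, -0.6, 0.0, 0.0, 0.0, 0.0, 2.4, -1.2, 0.0, 0.0, 0.0, 0.0, 3.7, -1.7, 0.0, 0.0, 0.0, 0.0, 5.0, -2.1, 0.0, 0.0, 0.0, 0.0, 6.2, -2.4, 0.0, 0.0, 0.0, 0.0, 7.6, -2.7, 0.0, 0.0, 0.0, 0.0, 8.9, -2.9, 0.0, 0.0, 0.0, 0.0, 10.2, -3.0, 0.0, 0.0, 0.0, 0.0, 11.5, -3.1, 0.0, 0.0, 0.0, 0.0, 12.9, -3.1, 0.0, 0.0, 0.0]
```

Forces are low, so the model fits. Finish the arc.

>>> {"api": "play_rows", "payload": {"motion": [0,1.2,-0.6,0,0,0,0,2.4,-1.2,0,0,0,0,3.7,-1.7,0,0,0,0,5,-2.1,0,0,0,0,6.2,-2.4,0,0,0,0,7.6,-2.7,0,0,0,0,8.9,-2.9,0,0,0,0,10.2,-3,0,0,0,0,11.6,-3.1,0,0,0,0,13,-3.1,0,0,0]}}

```text
clock: 9.6
tool_pos: [0.6449, 0.294, 0.285]
eef_rot: [2.27, 2.17, -0.001]
contact_force: [-4.3, -4.5, 8.8]
finger_gap: 0.011
gripper_force: 59.2
```

>>> {"api": "play_rows", "payload": {"motion": [0,0,0,0,0,0,0,0,0,0,0,0,0,0,0,0,0,0,0,0,0,0,0,0], "gripper": 0.4}}

```text
clock: 10.0
tool_pos: [0.6442, 0.2953, 0.2837]
eef_rot: [-2.27, -2.171, -0.0]
contact_force: [0.5, -0.2, -0.4]
finger_gap: 0.034
gripper_force: 0.0
```

>>> {"api": "play_rows", "payload": {"motion": [0,0,-4,0,0,0,0,0,-8,0,0,0,0,0,-8,0,0,0]}}

```text
clock: 10.3
tool_pos: [0.6464, 0.2961, 0.3698]
eef_rot: [2.268, 2.169, 0.013]
contact_force: [0.5, -0.6, -0.6]
finger_gap: 0.0342
gripper_force: 0.0
```

```bash
python3 - <<'E'
from arc import *
P=np.load("P.npy"); print(bot.read_state()["qpos"])
plan([(.60,.05,.30,.7,1)])
E
```

```text
[3.86929358e-01 4.66506237e-01 1.21928746e+00 4.26827145e-05
 1.44717675e+00 4.31563501e-01]
at [0.6464 0.2961 0.3698] F [ 0.5 -0.6 -0.6] gap 0.0342 t 10.3
[-24.8, -3.6, 6.9, 0.01, -0.01, 0.83]
```

```bash
python3 - <<'E'
from arc import *
plan([(.6325,-.104,.20,0,1)])
E
```

```text
at [0.6464 0.2961 0.3698] F [ 0.5 -0.6 -0.6] gap 0.0342 t 10.3
[-40.1, 0.3, 16.8, 0.0, -0.01, 1.53]
```

>>> {"api": "play_rows", "payload": {"motion": [-16,0.1,0,0,0,0.6,-16,0.1,0,0,0,0.6,-16,0.1,0,0,0,0.6,-16,0.1,0,0,0,0.6,-40,0.3,16.8,0,0,1.53,-40,0.3,16.8,0,0,1.53,-40,0.3,16.8,0,0,1.53,-40,0.3,16.8,0,0,1.53,-40,0.3,16.8,0,0,1.53,-40,0.3,16.8,0,0,1.53], "gripper": 1}}

```text
clock: 11.3
tool_pos: [0.6288, -0.1063, 0.1941]
eef_rot: [3.141, 0.031, -0.001]
contact_force: [1.5, 0.3, -0.1]
finger_gap: 0.0852
gripper_force: 0.0
```

```bash
python3 - <<'E'
from fit import *
T=cap("top");S=cap("side");P=np.load("P.npy")
for c in(T,S):
    c[0][:]=np.clip(c[0].astype(float)*1.6,0,255)
a=cv2.resize(T[0][180:280,150:250],None,fx=4,fy=4,interpolation=3); b=cv2.resize(S[0][100:200,225:325],None,fx=4,fy=4,interpolation=3)
cv2.imwrite("pics/c.png",np.hstack([a,b]))
for i in range(6):
    w=gp(P,(.015-.075*(i<3),.08*(1-i%3),.045)); print(i+1,(proj(T,w)-[150,180])*4,(proj(S,w)-[225,100])*4+[400,0])
plan([(.6325,-.104,.05,0,1)])
E
```

```text
1 [111.75182744 257.94438263] [600.80960076 164.68010494]
2 [226.71245222 271.44292724] [591.52554799 212.75721768]
3 [341.98261521 284.97781746] [581.52841603 264.52698382]
4 [130.58038292 151.7033877 ] [683.31266906 165.47369516]
5 [244.190857  164.8993332] [677.06554051 213.69052989]
6 [358.10356986 178.13038397] [670.3374462  265.61957353]
at [ 0.6272 -0.1081  0.1918] F [-0.6  0.3  0.4] gap 0.0856 t 11.4
[0.6, -0.4, 14.2, 0.0, 0.0, 0.02]
```

View pics/c.png

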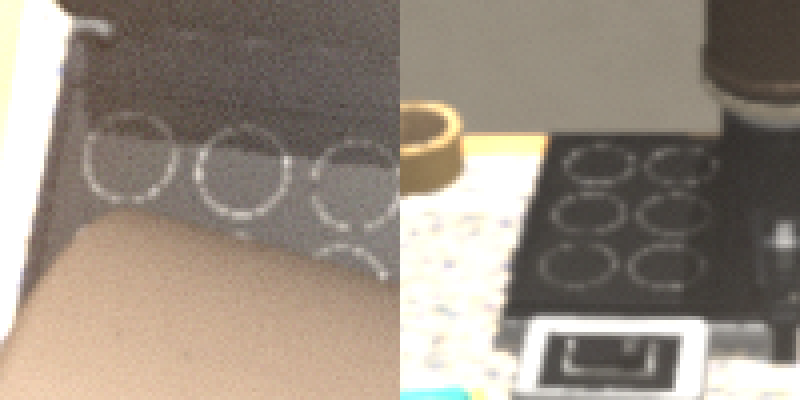

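The rings are visible in both views: front row side-crop (599,164),(590,213),(578,265), back row (682,165),(674,214),(667,266), and top-crop back row (131,158),(243,170),(357,184). So the grill's x shifts by -2.4 mm.

>>> {"api": "play_rows", "payload": {"motion": [0.5,-0.4,3,0,0,0,0.5,-0.4,7,0,0,0,0.5,-0.4,11,0,0,0,0.5,-0.4,15,0,0,0,0.5,-0.4,17.8,0,0,0,0.5,-0.4,17.8,0,0,0,0.5,-0.4,17.8,0,0,0]}}

```text
clock: 12.1
tool_pos: [0.6348, -0.1, 0.0181]
eef_rot: [-3.141, -0.042, 0.0]
contact_force: [0.6, 0.4, 0.5]
finger_gap: 0.0856
gripper_force: 0.0
```

>>> {"api": "play_rows", "payload": {"motion": [0,0,0,0,0,0,0,0,0,0,0,0,0,0,0,0,0,0,0,0,0,0,0,0,0,0,0,0,0,0,0,0,0,0,0,0], "gripper": 0}}

```text
clock: 12.7
tool_pos: [0.6347, -0.1005, 0.0176]
eef_rot: [3.141, 0.04, 0.0]
contact_force: [0.7, -0.4, -0.7]
finger_gap: 0.0002
gripper_force: 0.0
```

```bash
python3 - <<'E'
from fit import *
P=np.load("P.npy"); P[0]-=.0024; np.save("P.npy",P)
for i in range(6): print(i+1,gp(P,(.015-.075*(i<3),.08*(1-i%3),.057)))
x,y,_=gp(P,(.015,.08,0)); plan([(.63,-.10,.15,0,1),(x,y,.15,0,1),(x,y,.047,0,1)])
E
```

```text
1 [0.47014295 0.38350249 0.057     ]
2 [0.46638903 0.30359062 0.057     ]
3 [0.46263511 0.22367874 0.057     ]
4 [0.54506033 0.37998319 0.057     ]
5 [0.54130641 0.30007131 0.057     ]
6 [0.53755249 0.22015944 0.057     ]
at [ 0.6347 -0.1005  0.0176] F [ 0.7 -0.4 -0.7] gap 0.0002 t 12.7
[-0.5, -0.1, -13.2, 0.0, 0.0, 0.03, -7.7, -48.3, -13.2, 0.0, 0.0, 0.03, -7.7, -48.3, -2.9, 0.0, 0.0, 0.03]
```

Nothing gripped. Look for the cakes.

>>> {"api": "play_rows", "payload": {"motion": [0,0,-6,0,0,0,0,0,-12,0,0,0,0,0,-14,0,0,0,0,0,-14,0,0,0], "gripper": 1}}

```text
clock: 13.1
tool_pos: [0.6379, -0.1012, 0.1635]
eef_rot: [3.139, 0.041, 0.013]
contact_force: [0.8, 0.2, -0.3]
finger_gap: 0.0582
gripper_force: 0.0
```

```bash
cat >> h.py <<'E'
def blobs(c,x0,y0,x1,y1,z):
    h=cv2.cvtColor(c[0][y0:y1,x0:x1],cv2.COLOR_BGR2HSV); m=((h[...,1]<60)&(h[...,2]>120)).astype(np.uint8)
    n,l,s,ce=cv2.connectedComponentsWithStats(m)
    for i in range(1,n):
        if s[i][4]>60: print(np.round(ce[i]+[x0,y0],1),s[i][2:],np.round(ray(c,ce[i]+[x0,y0],z),4))
def cakes():
    blobs(cap("side"),255,226,345,300,.028); print("top"); blobs(cap("top"),338,186,440,272,.030)
E
python3 - <<'E'
from h import *
cakes()
S=cap("side"); cv2.imwrite("pics/d.png",cv2.resize(S[0][200:310,230:370],None,fx=4,fy=4,interpolation=3))
E
```

```text
[322.  235.5] [ 17  15 196] [ 0.6319 -0.1055  0.028 ]
[285.4 237.2] [ 16  13 160] [ 0.5277 -0.1105  0.028 ]
[311.3 279.4] [ 19  18 255] [ 0.6007 -0.2718  0.028 ]
[273.7 280.1] [ 18  18 253] [ 0.5035 -0.2729  0.028 ]
top
[435.3 228.7] [ 17  86 502] [ 0.5692 -0.3264  0.03  ]
[420.  217.2] [  9  18 100] [ 0.5992 -0.2831  0.03  ]
[419.3 249.3] [ 12  17 107] [ 0.5081 -0.2829  0.03  ]
```

View pics/d.png

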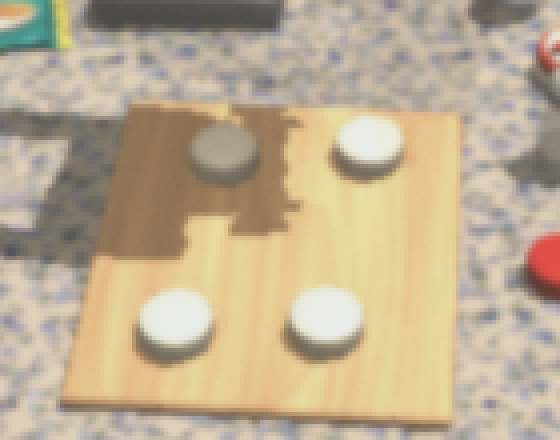

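Cake A hasn't moved, so the fingers closed above it, and the handle miss points the same way: the fingers seem to be about 1 cm higher than reported. Shut the gripper and compare the tip with its projection.

>>> {"api": "play_rows", "payload": {"motion": [0,0,0,0,0,0,0,0,0,0,0,0,0,0,0,0,0,0,0,0,0,0,0,0,0,0,0,0,0,0], "gripper": 0}}

```text
clock: 13.75
tool_pos: [0.6345, -0.1005, 0.1572]
eef_rot: [-3.141, -0.041, 0.001]
contact_force: [1.0, -0.6, 0.1]
finger_gap: 0.0096
gripper_force: 0.0
```

```bash
python3 - <<'E'
from h import *
S=cap("side"); s=bot.read_state();p=np.array(s["tool_pos"]); print(p,s["qpos"],s["finger_gap"])
u=proj(S,p).astype(int); print(proj(S,p),u)
x0,y0=u[0]-40,u[1]-60
print(x0,y0,(proj(S,p)-[x0,y0])*6, (proj(S,p+[0,0,.019])-[x0,y0])*6)
im=np.clip(S[0].astype(float)*1.8,0,255).astype(np.uint8)
cv2.imwrite("pics/e.png",cv2.resize(im[y0:y0+90,x0:x0+80],None,fx=6,fy=6,interpolation=3))
E
```

```text
[ 0.63461942 -0.10046883  0.15731599] [-2.04188086e-01  5.18167824e-01  1.66200096e+00  4.54508487e-06
  9.61678167e-01  1.34078923e+00] 0.0020409973404580746
[322.95923819 198.8094939 ] [322 198]
282 138 [245.75542913 364.85696337] [245.78667439 331.33832594]
```

View pics/e.png

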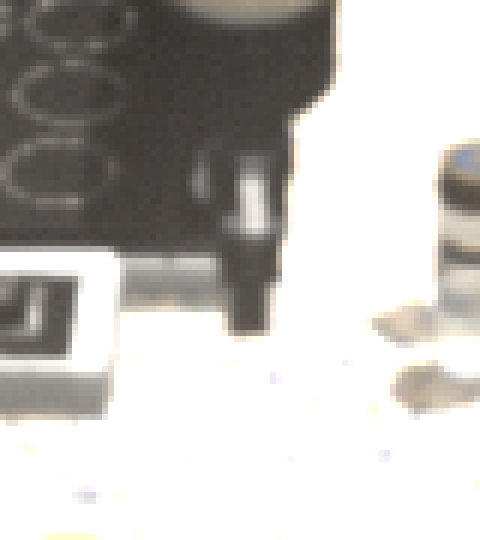

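The fingertip sits at crop row 335 while the reported TCP projects to 365, so it really is 10-17 mm higher than reported. Calibrate by touching a bare spot on the board (top at z = 0.012).

```bash
python3 - <<'E'
from h import *
plan([(.567,-.19,.06,0,1),(.567,-.19,.010,0,1)])
E
```

```text
at [ 0.6346 -0.1005  0.1573] F [ 0.  -0.1 -0.1] gap 0.002 t 13.8
[-7.0, 8.8, 9.7, 0.0, 0.0, 0.03, -7.0, 8.8, 14.7, 0.0, 0.0, 0.03]
```

>>> {"api": "play_rows", "payload": {"motion": [-7,8.8,3,0,0,0.03,-7,8.8,3,0,0,0.03,-7,8.8,6,0,0,0.03,-7,8.8,9,0,0,0.03,-7,8.8,12,0,0,0.03,-7,8.8,13.7,0,0,0.03,-7,8.8,14.7,0,0,0.03,-7,8.8,14.7,0,0,0.03]}}

```text
clock: 14.6
tool_pos: [0.5663, -0.19, 0.0095]
eef_rot: [-3.141, 0.007, 0.003]
contact_force: [0.5, 0.3, 0.1]
finger_gap: -0.0003
gripper_force: 0.0
```

>>> {"api": "play_rows", "payload": {"motion": [0,0,0.4,0,0,0,0,0,0.4,0,0,0,0,0,0.4,0,0,0]}}

```text
clock: 14.9
tool_pos: [0.5675, -0.1904, 0.0073]
eef_rot: [3.141, -0.006, 0.002]
contact_force: [0.1, -0.2, -0.5]
finger_gap: -0.0001
gripper_force: 0.0
```

>>> {"api": "play_rows", "payload": {"motion": [0,0,0.4,0,0,0,0,0,0.4,0,0,0,0,0,0.4,0,0,0]}}

```text
clock: 15.2
tool_pos: [0.5669, -0.1902, 0.0025]
eef_rot: [-3.142, 0.007, 0.0]
contact_force: [0.2, -0.4, -0.1]
finger_gap: -0.0001
gripper_force: 0.0
```

>>> {"api": "play_rows", "payload": {"motion": [0,0,0.3,0,0,0,0,0,0.3,0,0,0,0,0,0.3,0,0,0]}}

```text
clock: 15.5
tool_pos: [0.5669, -0.1902, -0.0006]
eef_rot: [-3.141, 0.007, 0.0]
contact_force: [0.3, -0.3, -0.6]
finger_gap: -0.0001
gripper_force: 0.0
```

>>> {"api": "play_rows", "payload": {"motion": [0,0,0.3,0,0,0,0,0,0.3,0,0,0,0,0,0.3,0,0,0]}}

```text
clock: 15.8
tool_pos: [0.5669, -0.1903, -0.0036]
eef_rot: [-3.142, 0.007, 0.0]
contact_force: [0.7, -0.2, 0.2]
finger_gap: 0.0003
gripper_force: 0.0
```

>>> {"api": "play_rows", "payload": {"motion": [0,0,0.2,0,0,0,0,0,0.2,0,0,0,0,0,0.2,0,0,0]}}

```text
clock: 16.1
tool_pos: [0.5669, -0.1902, -0.0056]
eef_rot: [-3.142, 0.007, 0.0]
contact_force: [-0.1, 0.0, 0.1]
finger_gap: 0.0001
gripper_force: 0.0
```

>>> {"api": "play_rows", "payload": {"motion": [0,0,0.2,0,0,0,0,0,0.2,0,0,0,0,0,0.2,0,0,0]}}

```text
clock: 16.4
tool_pos: [0.5669, -0.1903, -0.0076]
eef_rot: [-3.142, 0.007, 0.0]
contact_force: [-0.0, 0.4, -0.5]
finger_gap: 0.0001
gripper_force: 0.0
```

>>> {"api": "play_rows", "payload": {"motion": [0,0,0.2,0,0,0,0,0,0.2,0,0,0,0,0,0.2,0,0,0]}}

```text
clock: 16.7
tool_pos: [0.5669, -0.1903, -0.0096]
eef_rot: [-3.142, 0.007, 0.0]
contact_force: [0.4, -0.7, 0.8]
finger_gap: 0.0001
gripper_force: 0.0
```

```bash
python3 - <<'E'
from h import *
S=cap("side"); p=np.array(bot.read_state()["tool_pos"])
for z in(-.0096,.012,.02,.03): print(z,proj(S,[p[0],p[1],z]))
u,v=proj(S,[p[0],p[1],.012]).astype(int)
g=cv2.cvtColor(S[0],cv2.COLOR_BGR2GRAY); print(u,v); print("cols",u-8,u+8)
for r in range(v-16,v+10): print(r,g[r,u-8:u+9])
E
```

```text
-0.0096 [299.14150872 266.69279451]
0.012 [298.90967413 261.16826748]
0.02 [298.82263123 259.09406928]
0.03 [298.71291545 256.47958554]
298 261
cols 290 306
245 [128 112  81  59  60  83 110 121 116  87  62  56  56  72 126 181 203]
246 [160 132  87  61  62  84 110 122 116  88  63  56  56  76 131 183 202]
247 [139 116  85  67  70  88 112 122 117  94  80  76  78 107 152 190 204]
248 [119 111  98  86  85  98 118 126 122 107 108 106 110 154 184 200 205]
249 [116 113 101  88  87 104 125 135 130 108  97  95 113 168 195 204 205]
250 [117 113  97  83  87 109 130 138 132 107  87  82 105 158 192 203 204]
251 [118 111  91  77  79  99 116 121 117  97  82  79 106 158 191 200 200]
252 [116 112  89  71  69  81  91  95  92  80  69  71 107 164 191 196 197]
253 [118 112  91  70  61  65  69  71  70  65  61  63  96 153 186 194 195]
254 [118 114  98  74  60  58  59  60  60  58  56  59  91 146 182 192 196]
255 [118 115 106  86  68  62  58  56  58  57  57  64 101 157 186 193 197]
256 [117 116 110  98  87  75  64  58  58  57  61  73 112 165 188 195 198]
257 [121 118 113 109  98  84  67  58  56  56  61  80 12
[... 280 characters left out ...]
1  74  77  97 142 181 196 200 202]
262 [136 134 133 132 126 114 102  99 100 105 116 136 168 190 197 202 207]
263 [135 135 133 132 127 122 115 113 116 128 160 178 189 195 199 204 212]
264 [136 134 133 132 128 124 121 131 139 151 179 192 196 197 201 208 216]
265 [135 134 135 132 127 122 132 165 184 188 192 195 197 198 201 211 217]
266 [135 135 133 131 129 128 147 184 200 200 198 197 198 199 203 211 217]
267 [135 134 134 132 130 137 165 193 202 202 199 197 198 199 202 212 218]
268 [135 135 134 131 130 132 152 188 202 201 197 198 199 198 202 211 217]
269 [135 135 134 131 128 128 143 185 201 201 199 197 198 199 201 208 216]
270 [136 134 133 131 128 130 150 188 201 201 197 198 198 200 202 207 216]
```

The tip is still about 10 mm above the board, so keep going down.

>>> {"api": "play_rows", "payload": {"motion": [0,0,0.2,0,0,0,0,0,0.4,0,0,0,0,0,0.4,0,0,0]}}

```text
clock: 17.05
tool_pos: [0.5669, -0.1903, -0.0137]
eef_rot: [-3.142, 0.007, 0.0]
contact_force: [-0.7, -0.1, 0.4]
finger_gap: -0.0004
gripper_force: 0.0
```

>>> {"api": "play_rows", "payload": {"motion": [0,0,0.2,0,0,0,0,0,0.3,0,0,0,0,0,0.3,0,0,0]}}

```text
clock: 17.35
tool_pos: [0.5671, -0.1904, -0.014]
eef_rot: [3.141, -0.007, 0.001]
contact_force: [-13.2, 4.1, 53.0]
finger_gap: -0.0001
gripper_force: 26.6
```

>>> {"api": "play_rows", "payload": {"motion": [0,0,0.2,0,0,0,0,0,0.2,0,0,0,0,0,0.2,0,0,0]}}

```text
clock: 17.65
tool_pos: [0.5672, -0.1904, -0.0142]
eef_rot: [3.141, -0.006, 0.002]
contact_force: [-23.1, 8.2, 88.5]
finger_gap: 0.0003
gripper_force: 44.8
```

Contact at reported z = -0.0138, so true z = reported + 0.026. Back off and go to cake A with that correction.

>>> {"api": "play_rows", "payload": {"motion": [0,0,-1,0,0,0,0,0,-4,0,0,0,0,0,-8,0,0,0,6.6,-8.5,-10,0,0,0,6.6,-8.5,-10,0,0,0,6.6,-8.5,-10,0,0,0,6.6,-8.5,-10,0,0,0], "gripper": 1}}

```text
clock: 18.35
tool_pos: [0.6343, -0.104, 0.0817]
eef_rot: [3.141, -0.003, 0.001]
contact_force: [-0.3, -0.1, -0.0]
finger_gap: 0.0855
gripper_force: 0.0
```

```bash
cat >> h.py <<'E'
ZB=.026
def tplan(wps,**k): plan([(a,b,c-ZB,d,n) for a,b,c,d,n in wps],dec=1,**k)
E
python3 - <<'E'
from h import *
tplan([(.632,-.1045,.014,0,1)])
E
```

```text
at [ 0.6343 -0.104   0.0817] F [-0.3 -0.1 -0. ] gap 0.0855 t 18.4
[-0.2, 0.0, 9.4, 0.0, 0.0, 0.0]
```

>>> {"api": "play_rows", "payload": {"motion": [-0.2,0,4,0,0,0,-0.2,0,7,0,0,0,-0.2,0,9.4,0,0,0,-0.2,0,9.4,0,0,0,-0.2,0,9.4,0,0,0]}}

```text
clock: 18.85
tool_pos: [0.6304, -0.1062, -0.0126]
eef_rot: [-3.141, 0.008, 0.002]
contact_force: [0.1, 0.8, 0.6]
finger_gap: 0.0854
gripper_force: 0.0
```

>>> {"api": "play_rows", "payload": {"motion": [0,0,0,0,0,0,0,0,0,0,0,0,0,0,0,0,0,0,0,0,0,0,0,0,0,0,0,0,0,0], "gripper": 0}}

```text
clock: 19.35
tool_pos: [0.6321, -0.1058, -0.0109]
eef_rot: [3.141, -0.006, 0.003]
contact_force: [-1.8, -1.5, 12.2]
finger_gap: 0.0474
gripper_force: 60.1
```

```bash
python3 - <<'E'
from h import *
tplan([(.545,.38,.047,0,1)])
E
```

```text
at [ 0.6321 -0.1058 -0.0109] F [-1.8 -1.5 12.2] gap 0.0474 t 19.4
[-8.9, -48.5, -3.2, 0.0, 0.0, 0.0]
```

>>> {"api": "play_rows", "payload": {"motion": [0,0,-4,0,0,0,-4,0,-8,0,0,0,-8.8,-3,-10,0,0,0,-8.8,-48.5,-10,0,0,0,-8.8,-48.5,-10,0,0,0,-8.8,-48.5,-10,0,0,0,-8.8,-48.5,-10,0,0,0,-8.8,-48.5,-10,0,0,0,-8.8,-48.5,-10,0,0,0,-8.8,-48.5,-10,0,0,0]}}

```text
clock: 20.35
tool_pos: [0.5477, 0.2698, 0.087]
eef_rot: [-3.141, 0.006, -0.002]
contact_force: [1.0, -0.5, 0.2]
finger_gap: 0.0472
gripper_force: 62.9
```

```bash
python3 - <<'E'
from h import *
tplan([(.545,.38,.050,0,1)])
E
```

```text
at [0.5477 0.2698 0.087 ] F [ 1.  -0.5  0.2] gap 0.0472 t 20.4
[-0.3, -11.0, 6.3, 0.0, 0.0, 0.0]
```

>>> {"api": "play_rows", "payload": {"motion": [-0.3,-11,0,0,0,0,-0.3,-11,0,0,0,0,-0.3,-11,0,0,0,0,-0.3,-11,3,0,0,0,-0.3,-11,3,0,0,0]}}

```text
clock: 20.85
tool_pos: [0.5433, 0.3769, 0.0538]
eef_rot: [3.139, -0.005, -0.005]
contact_force: [-1.3, 0.8, -0.8]
finger_gap: 0.0472
gripper_force: 62.9
```

```bash
python3 - <<'E'
from h import *
tplan([(.545,.38,.0485,0,1)])
E
```

```text
at [0.5433 0.3769 0.0538] F [-1.3  0.8 -0.8] gap 0.0472 t 20.9
[0.2, -0.3, 3.1, 0.0, 0.0, 0.0]
```

>>> {"api": "play_rows", "payload": {"motion": [0,0,1.5,0,0,0,0,0,2,0,0,0,0,0,2,0,0,0,0,0,2,0,0,0]}}

```text
clock: 21.25
tool_pos: [0.5457, 0.3773, 0.0365]
eef_rot: [-3.141, 0.008, -0.0]
contact_force: [0.2, 0.3, -0.2]
finger_gap: 0.0471
gripper_force: 62.9
```

```bash
python3 - <<'E'
from h import *
tplan([(.545,.38,.0485,0,1)])
E
```

```text
at [0.5457 0.3773 0.0365] F [ 0.2  0.3 -0.2] gap 0.0471 t 21.2
[-0.1, -0.3, 1.4, 0.0, 0.0, 0.0]
```

>>> {"api": "play_rows", "payload": {"motion": [0,-0.3,0.8,0,0,0,0,-0.3,1.4,0,0,0,0,-0.3,1.4,0,0,0,0,-0.3,1.4,0,0,0]}}

```text
clock: 21.65
tool_pos: [0.5452, 0.3806, 0.0217]
eef_rot: [3.141, -0.006, -0.001]
contact_force: [-0.3, -0.4, -1.8]
finger_gap: 0.0477
gripper_force: 65.2
```

>>> {"api": "play_rows", "payload": {"motion": [0,0,0,0,0,0,0,0,0,0,0,0,0,0,0,0,0,0,0,0,-4,0,0,0,0,0,-8,0,0,0,0,20,-9,0,0,0,0,20,-9,0,0,0,0,20,-9,0,0,0,0,20,-9,0,0,0,0,20,-9,0,0,0], "gripper": 0.8}}

```text
clock: 22.65
tool_pos: [0.5441, 0.1756, 0.1125]
eef_rot: [3.141, -0.013, -0.001]
contact_force: [-0.8, 0.5, -0.6]
finger_gap: 0.0686
gripper_force: 0.0
```

```bash
python3 - <<'E'
from h import *
tplan([(.6007,-.271,.16,0,1)])
E
```

```text
at [0.5441 0.1756 0.1125] F [-0.8  0.5 -0.6] gap 0.0686 t 22.6
[6.0, 44.6, -2.1, 0.0, 0.0, -0.01]
```

>>> {"api": "play_rows", "payload": {"motion": [6,44.6,-2,0,0,0,6,44.6,-2,0,0,0,6,44.6,-2,0,0,0,6,44.6,-2,0,0,0,6,44.6,-2,0,0,0,6,44.6,-2,0,0,0,6,44.6,-2,0,0,0,6,44.6,-2,0,0,0,6,44.6,-2,0,0,0,6,44.6,-2,0,0,0], "gripper": 1}}

```text
clock: 23.65
tool_pos: [0.6038, -0.2715, 0.1325]
eef_rot: [3.139, -0.013, 0.004]
contact_force: [0.9, 0.3, -0.1]
finger_gap: 0.085
gripper_force: 0.0
```

```bash
python3 - <<'E'
from h import *
cakes()
print("placed");blobs(cap("side"),245,130,305,180,.065)
blobs(cap("top"),155,190,245,262,.067)
tplan([(.6007,-.271,.0155,0,1)])
E
```

```text
[256.9 235.4] [  7  28 105] [ 0.4455 -0.1016  0.028 ]
[286.  237.4] [ 17  15 194] [ 0.5294 -0.1115  0.028 ]
[273.3 280.6] [ 18  17 229] [ 0.5027 -0.2745  0.028 ]
[311.  279.7] [ 19  17 260] [ 0.6001 -0.273   0.028 ]
top
[401.5 186.9] [28  4 70] [ 0.6839 -0.2284  0.03  ]
placed
[249.9 155.5] [ 15  41 398] [0.3943 0.2603 0.065 ]
[158.6 210.5] [ 12  60 384] [0.5595 0.4426 0.067 ]
[180.3 217.4] [ 20  18 285] [0.5445 0.3806 0.067 ]
at [ 0.6024 -0.2646  0.1319] F [ 0.1 -0.4 -0.6] gap 0.0854 t 23.9
[-0.2, 0.6, 14.2, 0.0, 0.0, 0.0]
```

>>> {"api": "play_rows", "payload": {"motion": [-0.2,0.65,5,0,0,0,-0.2,0.65,9,0,0,0,-0.2,0.65,12,0,0,0,-0.2,0.65,14.2,0,0,0,-0.2,0.65,14.2,0,0,0,-0.2,0.65,14.2,0,0,0]}}

```text
clock: 24.45
tool_pos: [0.6008, -0.271, -0.0095]
eef_rot: [-3.141, 0.005, 0.001]
contact_force: [0.1, 0.2, 0.2]
finger_gap: 0.0856
gripper_force: 0.0
```

>>> {"api": "play_rows", "payload": {"motion": [0,0,0,0,0,0,0,0,0,0,0,0,0,0,0,0,0,0,0,0,0,0,0,0,0,0,0,0,0,0], "gripper": 0}}

```text
clock: 24.95
tool_pos: [0.6014, -0.2724, -0.008]
eef_rot: [3.141, -0.007, 0.003]
contact_force: [-3.2, 2.6, 15.9]
finger_gap: 0.0468
gripper_force: 59.5
```

```bash
python3 - <<'E'
from h import *
tplan([(.5376,.2202,.048,0,1)])
E
```

```text
at [ 0.6014 -0.2724 -0.008 ] F [-3.2  2.6 15.9] gap 0.0468 t 24.9
[-6.6, -49.2, -3.1, 0.0, 0.0, 0.0]
```

>>> {"api": "play_rows", "payload": {"motion": [0,0,-5,0,0,0,-3,-3,-9,0,0,0,-6.5,-49.2,-11,0,0,0,-6.5,-49.2,-11,0,0,0,-6.5,-49.2,-11,0,0,0,-6.5,-49.2,-11,0,0,0,-6.5,-49.2,-11,0,0,0,-6.5,-49.2,-11,0,0,0,-6.5,-49.2,-11,0,0,0,-6.5,-49.2,-11,0,0,0]}}

```text
clock: 25.95
tool_pos: [0.543, 0.1538, 0.0973]
eef_rot: [-3.141, 0.007, -0.002]
contact_force: [1.7, -0.5, 0.4]
finger_gap: 0.047
gripper_force: 63.1
```

```bash
python3 - <<'E'
from h import *
for _ in range(3): viewer.capture("side")
tplan([(.5376,.2202,.051,0,1)])
E
```

```text
at [0.5431 0.1548 0.0972] F [ 0.3 -0.2 -0.8] gap 0.0468 t 26.1
[-0.6, -6.5, 7.2, 0.0, 0.0, 0.0]
```

>>> {"api": "play_rows", "payload": {"motion": [-0.6,-4,0,0,0,0,-0.6,-6.5,1,0,0,0,-0.6,-6.5,4,0,0,0,-0.6,-6.5,6,0,0,0,-0.6,-6.5,6,0,0,0,-0.6,-6.5,6,0,0,0]}}

```text
clock: 26.7
tool_pos: [0.5377, 0.216, 0.0368]
eef_rot: [3.141, -0.008, -0.0]
contact_force: [-0.3, -0.0, 0.4]
finger_gap: 0.0472
gripper_force: 63.1
```

```bash
python3 - <<'E'
from h import *
for _ in range(2): viewer.capture("side")
tplan([(.5376,.2202,.051,0,1)])
E
```

```text
at [0.5384 0.2164 0.0376] F [ 0.8 -0.4  0.4] gap 0.0468 t 26.8
[-0.1, -0.4, 1.3, 0.0, 0.0, -0.01]
```

>>> {"api": "play_rows", "payload": {"motion": [-0.1,-0.4,0.6,0,0,0,-0.1,-0.4,1.2,0,0,0,-0.1,-0.4,1.2,0,0,0,-0.1,-0.4,1.2,0,0,0]}}

```text
clock: 27.2
tool_pos: [0.5364, 0.2209, 0.0242]
eef_rot: [3.142, -0.006, -0.0]
contact_force: [0.5, -0.3, -0.9]
finger_gap: 0.0472
gripper_force: 66.1
```

>>> {"api": "play_rows", "payload": {"motion": [0,0,0,0,0,0,0,0,0,0,0,0,0,0,0,0,0,0,0,0,-4,0,0,0,0,0,-8,0,0,0,-0.8,32,-9,0,0,0,-0.8,32,-9,0,0,0,-0.8,32,-9,0,0,0,-0.8,32,-9,0,0,0,-0.8,32,-9,0,0,0], "gripper": 0.8}}

```text
clock: 28.2
tool_pos: [0.5288, -0.0308, 0.1124]
eef_rot: [3.142, -0.006, 0.001]
contact_force: [0.7, 0.2, -0.2]
finger_gap: 0.0686
gripper_force: 0.0
```

```bash
python3 - <<'E'
from h import *
for _ in range(2): viewer.capture("side")
tplan([(.529,-.1105,.12,0,1)])
E
```

```text
at [ 0.5291 -0.0341  0.1125] F [-0.   0.2  0.4] gap 0.0682 t 28.3
[0.1, 7.6, 1.9, 0.0, 0.0, -0.01]
```

Cake C.

>>> {"api": "play_rows", "payload": {"motion": [0,4,1,0,0,0,0,7.6,2,0,0,0,0,7.6,3,0,0,0,0,7.6,3,0,0,0], "gripper": 1}}

```text
clock: 28.7
tool_pos: [0.5279, -0.105, 0.081]
eef_rot: [-3.141, 0.009, 0.003]
contact_force: [0.2, 0.6, 0.5]
finger_gap: 0.0852
gripper_force: 0.0
```

```bash
python3 - <<'E'
from h import *
cakes()
print("placed");blobs(cap("side"),260,130,305,180,.065)
blobs(cap("top"),165,190,245,262,.067)
tplan([(.529,-.1105,.017,0,1)])
E
```

```text
[257.3 231.8] [ 7 15 75] [ 0.4455 -0.0864  0.028 ]
[285.7 237.3] [ 16  14 183] [ 0.5286 -0.1109  0.028 ]
[273.7 280.2] [ 18  18 253] [ 0.5035 -0.2732  0.028 ]
top
[344.2 197.2] [ 15  29 201] [ 0.6421 -0.0664  0.03  ]
[377.2 196.4] [ 53  25 665] [ 0.6511 -0.1602  0.03  ]
[434.2 226.3] [ 27  86 532] [ 0.5758 -0.3234  0.03  ]
[419.1 255. ] [14 22 88] [ 0.4921 -0.2826  0.03  ]
placed
[180.3 217.4] [ 20  18 285] [0.5445 0.3808 0.067 ]
[237.  224.7] [ 17  19 256] [0.5351 0.2238 0.067 ]
at [ 0.5291 -0.1039  0.0825] F [ 0.5 -0.5  0.6] gap 0.0854 t 28.9
[0.0, 0.7, 9.2, 0.0, 0.0, 0.0]
```

>>> {"api": "play_rows", "payload": {"motion": [0,0.7,4,0,0,0,0,0.7,7,0,0,0,0,0.7,9,0,0,0,0,0.7,9,0,0,0,0,0.7,9,0,0,0]}}

```text
clock: 29.4
tool_pos: [0.5291, -0.1113, -0.0073]
eef_rot: [-3.142, 0.005, 0.0]
contact_force: [0.2, 0.2, 0.5]
finger_gap: 0.0858
gripper_force: 0.0
```

>>> {"api": "play_rows", "payload": {"motion": [0,0,0,0,0,0,0,0,0,0,0,0,0,0,0,0,0,0,0,0,0,0,0,0,0,0,0,0,0,0], "gripper": 0}}

```text
clock: 29.9
tool_pos: [0.5296, -0.112, -0.0064]
eef_rot: [3.141, -0.007, 0.003]
contact_force: [-3.1, 2.3, 17.8]
finger_gap: 0.0472
gripper_force: 58.6
```

```bash
python3 - <<'E'
from h import *
tplan([(.470,.3835,.048,0,1)])
E
```

```text
at [ 0.5296 -0.112  -0.0064] F [-3.1  2.3 17.8] gap 0.0472 t 29.9
[-6.2, -49.5, -2.9, 0.0, 0.0, 0.0]
```

>>> {"api": "play_rows", "payload": {"motion": [0,0,-5,0,0,0,-3,-3,-9,0,0,0,-6.1,-49.5,-10,0,0,0,-6.1,-49.5,-10,0,0,0,-6.1,-49.5,-10,0,0,0,-6.1,-49.5,-10,0,0,0,-6.1,-49.5,-10,0,0,0,-6.1,-49.5,-10,0,0,0,-6.1,-49.5,-10,0,0,0,-6.1,-49.5,-10,0,0,0]}}

```text
clock: 30.9
tool_pos: [0.4745, 0.3149, 0.0906]
eef_rot: [-3.141, 0.006, -0.001]
contact_force: [0.8, 0.1, 0.3]
finger_gap: 0.047
gripper_force: 63.2
```

```bash
python3 - <<'E'
from h import *
for _ in range(3): viewer.capture("side")
tplan([(.470,.3835,.062,0,1)])
E
```

```text
at [0.4746 0.3158 0.0904] F [-0.6 -0.7 -0.1] gap 0.0466 t 31.1
[-0.5, -6.8, 5.4, 0.0, 0.0, 0.0]
```

>>> {"api": "play_rows", "payload": {"motion": [-0.5,-4,0,0,0,0,-0.5,-6.8,1,0,0,0,-0.5,-6.8,4,0,0,0,-0.5,-6.8,5.2,0,0,0,-0.5,-6.8,5.2,0,0,0,-0.5,-6.8,5.2,0,0,0]}}

```text
clock: 31.65
tool_pos: [0.4704, 0.3798, 0.0383]
eef_rot: [3.141, -0.008, -0.0]
contact_force: [0.1, -0.1, 0.3]
finger_gap: 0.0464
gripper_force: 63.2
```

```bash
python3 - <<'E'
from h import *
for _ in range(2): viewer.capture("side")
tplan([(.470,.3835,.053,0,1)])
E
```

```text
at [0.4709 0.3804 0.0389] F [-0.6  0.  -1. ] gap 0.047 t 31.8
[-0.1, -0.3, 1.2, 0.0, 0.0, -0.01]
```

>>> {"api": "play_rows", "payload": {"motion": [-0.1,-0.3,0.6,0,0,0,-0.1,-0.3,1.1,0,0,0,-0.1,-0.3,1.1,0,0,0,-0.1,-0.3,1.1,0,0,0]}}

```text
clock: 32.15
tool_pos: [0.4694, 0.384, 0.0268]
eef_rot: [-3.141, 0.006, -0.001]
contact_force: [0.5, 0.6, 2.4]
finger_gap: 0.0464
gripper_force: 63.5
```

>>> {"api": "play_rows", "payload": {"motion": [0,0,0,0,0,0,0,0,0,0,0,0,0,0,0,0,0,0,0,0,-4,0,0,0,0,0,-8,0,0,0,3,42,-9,0,0,0,3,42,-9,0,0,0,3,42,-9,0,0,0,3,42,-9,0,0,0,3,42,-9,0,0,0], "gripper": 0.8}}

```text
clock: 33.15
tool_pos: [0.4857, 0.1326, 0.1129]
eef_rot: [-3.142, 0.006, -0.0]
contact_force: [1.4, -0.7, 0.2]
finger_gap: 0.0684
gripper_force: 0.0
```

```bash
python3 - <<'E'
from h import *
for _ in range(2): viewer.capture("side")
tplan([(.5035,-.273,.12,0,1)])
E
```

```text
at [0.4858 0.1294 0.1129] F [-0.5  0.1  0.4] gap 0.0682 t 33.2
[2.1, 40.2, 1.9, 0.0, 0.0, -0.01]
```

>>> {"api": "play_rows", "payload": {"motion": [2,40,0,0,0,0,2,40,0,0,0,0,2,40,0,0,0,0,2,40,0,0,0,0,2,40,0,0,0,0,2,40,0,0,0,0,2,40,0,0,0,0,2,40,0,0,0,0,2,40,2.5,0,0,0,2,40,2.5,0,0,0], "gripper": 1}}

```text
clock: 34.25
tool_pos: [0.5027, -0.2659, 0.0855]
eef_rot: [-3.14, 0.01, 0.005]
contact_force: [-0.5, 1.2, -1.1]
finger_gap: 0.0854
gripper_force: 0.0
```

```bash
python3 - <<'E'
from h import *
cakes()
print("placed");blobs(cap("side"),245,130,305,180,.065)
blobs(cap("top"),165,190,245,262,.067)
tplan([(.5035,-.273,.018,0,1)])
E
```

```text
[256.6 235.9] [ 6 28 97] [ 0.445  -0.1037  0.028 ]
[273.6 280.3] [ 18  18 255] [ 0.5033 -0.2736  0.028 ]
top
[415.2 188.1] [ 50   9 210] [ 0.6831 -0.2676  0.03  ]
[360.9 203.1] [ 54  15 299] [ 0.6283 -0.1147  0.03  ]
placed
[295.1 137.3] [ 14  10 108] [0.5455 0.3754 0.065 ]
[292.3 162. ] [ 13  12 107] [0.5397 0.217  0.065 ]
[180.3 217.4] [ 20  18 286] [0.5444 0.3806 0.067 ]
[237.  224.8] [ 17  19 257] [0.5349 0.2236 0.067 ]
[175.4 244.8] [ 20  20 307] [0.4684 0.3841 0.067 ]
at [ 0.5046 -0.2647  0.0884] F [0.4 0.7 0.6] gap 0.0852 t 34.5
[-0.1, 0.8, 9.6, 0.0, 0.0, 0.0]
```

>>> {"api": "play_rows", "payload": {"motion": [-0.1,0.8,4,0,0,0,-0.1,0.8,7,0,0,0,-0.1,0.8,9.5,0,0,0,-0.1,0.8,9.5,0,0,0,-0.1,0.8,9.5,0,0,0]}}

```text
clock: 34.95
tool_pos: [0.5037, -0.2731, -0.0064]
eef_rot: [-3.142, 0.005, -0.0]
contact_force: [-0.5, -0.4, 1.0]
finger_gap: 0.0857
gripper_force: 0.0
```

>>> {"api": "play_rows", "payload": {"motion": [0,0,0,0,0,0,0,0,0,0,0,0,0,0,0,0,0,0,0,0,0,0,0,0,0,0,0,0,0,0], "gripper": 0}}

```text
clock: 35.45
tool_pos: [0.504, -0.2741, -0.0056]
eef_rot: [3.141, -0.007, 0.003]
contact_force: [-2.3, 2.5, 19.5]
finger_gap: 0.0467
gripper_force: 58.6
```

```bash
python3 - <<'E'
from h import *
tplan([(.4626,.2237,.048,0,1)])
E
```

```text
at [ 0.504  -0.2741 -0.0056] F [-2.3  2.5 19.5] gap 0.0467 t 35.5
[-4.3, -49.8, -2.8, 0.0, 0.0, 0.0]
```

>>> {"api": "play_rows", "payload": {"motion": [0,0,-5,0,0,0,0,-3,-9,0,0,0,-4,-49.8,-10,0,0,0,-4,-49.8,-10,0,0,0,-4,-49.8,-10,0,0,0,-4,-49.8,-10,0,0,0,-4,-49.8,-10,0,0,0,-4,-49.8,-10,0,0,0,-4,-49.8,-10,0,0,0,-4,-49.8,-10,0,0,0]}}

```text
clock: 36.45
tool_pos: [0.4707, 0.1569, 0.092]
eef_rot: [-3.141, 0.007, -0.002]
contact_force: [1.9, -0.4, -0.1]
finger_gap: 0.0467
gripper_force: 63.1
```

```bash
python3 - <<'E'
from h import *
for _ in range(3): viewer.capture("side")
tplan([(.4626,.2237,.062,0,1)])
E
```

```text
at [0.4708 0.1578 0.0919] F [-0.4 -0.9 -0.7] gap 0.0469 t 36.6
[-0.8, -6.6, 5.6, 0.0, 0.0, 0.0]
```

>>> {"api": "play_rows", "payload": {"motion": [-0.8,-4,0,0,0,0,-0.8,-6.7,1,0,0,0,-0.8,-6.7,4,0,0,0,-0.8,-6.7,5.4,0,0,0,-0.8,-6.7,5.4,0,0,0,-0.8,-6.7,5.4,0,0,0]}}

```text
clock: 37.2
tool_pos: [0.4636, 0.2211, 0.0377]
eef_rot: [3.141, -0.008, -0.0]
contact_force: [0.3, -0.4, -0.4]
finger_gap: 0.0464
gripper_force: 63.1
```

```bash
python3 - <<'E'
from h import *
for _ in range(2): viewer.capture("side")
tplan([(.4626,.2237,.0545,0,1)])
E
```

```text
at [0.4641 0.2215 0.0382] F [-0.1 -0.9  0.8] gap 0.0465 t 37.3
[-0.1, -0.2, 1.0, 0.0, 0.0, -0.01]
```

>>> {"api": "play_rows", "payload": {"motion": [-0.1,-0.2,0.6,0,0,0,-0.1,-0.2,1,0,0,0,-0.1,-0.2,1,0,0,0,-0.1,-0.2,1,0,0,0]}}

```text
clock: 37.7
tool_pos: [0.4626, 0.2241, 0.0275]
eef_rot: [-3.141, 0.006, -0.001]
contact_force: [-0.4, -0.6, 8.2]
finger_gap: 0.0465
gripper_force: 63.9
```

>>> {"api": "play_rows", "payload": {"motion": [0,0,0,0,0,0,0,0,0,0,0,0,0,0,0,0,0,0,0,0,-4,0,0,0,0,0,-8,0,0,0,5,30,-9,0,0,0,5,30,-9,0,0,0,5,30,-9,0,0,0,5,30,-9,0,0,0,5,30,-9,0,0,0], "gripper": 0.8}}

```text
clock: 38.7
tool_pos: [0.5023, -0.0247, 0.1156]
eef_rot: [-3.142, 0.006, -0.0]
contact_force: [1.2, 0.8, -0.3]
finger_gap: 0.0686
gripper_force: 0.0
```

```bash
python3 - <<'E'
from fit import *
S=cap("side");T=cap("top");P=np.load("P.npy")
blobs(T,165,190,245,262,.067); print("s"); blobs(S,250,125,305,180,.065)
h=lid(P,.243,0,.01,1.57); print("handle",h)
a=cv2.resize(T[0][165:285,150:270],None,fx=4,fy=4,interpolation=3); b=cv2.resize(S[0][60:180,230:310],None,fx=4,fy=4,interpolation=3)
cv2.imwrite("pics/g.png",np.hstack([a,b]))
for t in(1.4,1.5,1.57,1.65): print(t,(proj(S,lid(P,.243,-.086,.01,t))-[230,60])*4+[480,0],(proj(T,lid(P,.243,-.086,.01,t))-[150,165])*4)
print(np.pi/2+P[2]); tplan([(.5,.0,.36,.8,1)])
E
```

```text
[180.3 217.4] [ 20  18 284] [0.5445 0.3807 0.067 ]
[237.  224.8] [ 17  19 258] [0.5349 0.2237 0.067 ]
[175.4 244.9] [ 20  19 303] [0.4682 0.3842 0.067 ]
[233.9 251.3] [ 20  20 303] [0.4618 0.2245 0.067 ]
s
[295.1 137. ] [ 13   9 102] [0.5456 0.3769 0.065 ]
[252.7 151.8] [  9  38 188] [0.4019 0.2831 0.065 ]
[291. 162.] [ 15  11 120] [0.5357 0.2167 0.065 ]
handle [0.64100296 0.29538799 0.31300789]
1.4 [790.87176936 138.58545246] [320.81292709  58.05053211]
1.5 [823.06185559 136.370374  ] [326.71461983  16.62291819]
1.57 [845.73797581 136.58458181] [331.20945971 -11.5551907 ]
1.65 [871.58652628 138.61177826] [336.65750325 -42.61627395]
1.523855070889896
at [ 0.5035 -0.0279  0.1157] F [0.3 0.1 0.1] gap 0.0686 t 38.8
[-0.3, -2.8, -21.8, 0.0, 0.0, -0.81]
```

View pics/g.png

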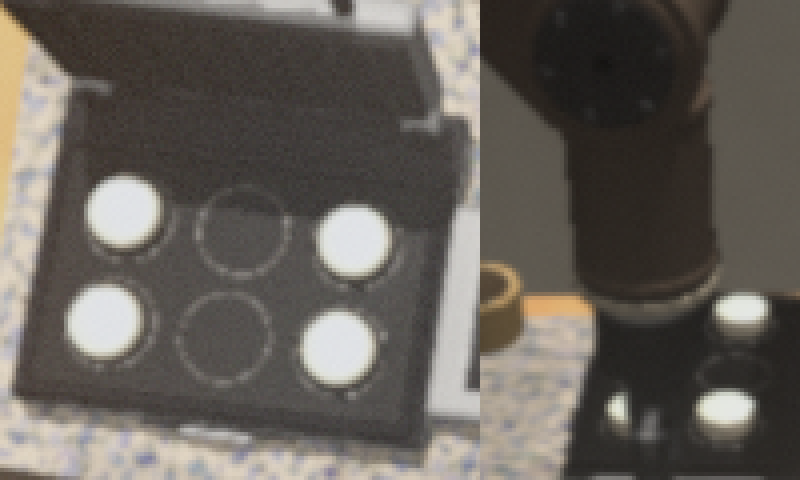

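All four cakes lie in their rings (top crop: (123,212), (354,242), (105,320), (338,348)). The lid is still upright. Next: back to the handle.

>>> {"api": "play_rows", "payload": {"motion": [0,0,-5,0,0,-0.15,0,0,-10,0,0,-0.3,0,0,-15,0,0,-0.45,0,0,-20,0,0,-0.6,2,-5,-25,0,0,-0.75,4,-9,-26,0,0,-0.9,6,-14,-26,0,0,-1.05,8,-19,-26,0,0,-1.2,10,-23,-26,0,0,-1.35,12,-28,-26,0,0,-1.52], "gripper": 0.4}}

```text
clock: 39.8
tool_pos: [0.615, 0.2388, 0.3753]
eef_rot: [2.296, 2.144, 0.0]
contact_force: [1.4, -0.3, 0.4]
finger_gap: 0.034
gripper_force: 0.0
```

```bash
python3 - <<'E'
from h import *
for _ in range(3): viewer.capture("side")
plan([(.643,.295,.272,1.524,1)])
E
```

```text
at [0.6147 0.2394 0.3739] F [-0.4 -1.2 -0.2] gap 0.0341 t 40.0
[5.7, 2.4, 10.2, 0.0, 0.0, -0.02]
```

>>> {"api": "play_rows", "payload": {"motion": [3,1.2,0,0,0,-0.02,5.6,2.5,0,0,0,-0.02,5.6,2.5,1,0,0,-0.02,5.6,2.5,4,0,0,-0.02,5.6,2.5,7,0,0,-0.02,5.6,2.5,9,0,0,-0.02,5.6,2.5,10.2,0,0,-0.02,5.6,2.5,10.2,0,0,-0.02,5.6,2.5,10.2,0,0,-0.02]}}

```text
clock: 40.85
tool_pos: [0.6442, 0.2899, 0.2744]
eef_rot: [2.282, 2.158, 0.001]
contact_force: [-0.1, -0.2, 1.6]
finger_gap: 0.0338
gripper_force: 0.0
```

>>> {"api": "play_rows", "payload": {"motion": [0,0,0,0,0,0,0,0,0,0,0,0,0,0,0,0,0,0,0,0,0,0,0,0,0,0,0,0,0,0], "gripper": 0}}

```text
clock: 41.35
tool_pos: [0.6448, 0.2904, 0.2751]
eef_rot: [2.281, 2.159, 0.004]
contact_force: [0.5, -1.1, 5.3]
finger_gap: 0.0117
gripper_force: 58.5
```

```bash
python3 - <<'E'
from arc import *
P=np.load("P.npy")
for _ in range(2): viewer.capture("side")
s=bot.read_state()
p=s["tool_pos"]; arc(np.linspace(1.5,.9,10),(p[0],p[1],p[2],np.pi/2+P[2]),dz=.041)
E
```

```text
r 0.2464413189373271 theta 1.5856533357221827
at [0.6448 0.2904 0.2751] F [ 0.7 -1.7  5.9] gap 0.0117 t 41.5
[0.0, -2.1, 0.3, 0.0, 0.0, 0.0, 0.0, -3.7, 0.4, 0.0, 0.0, 0.0, 0.0, -5.3, 0.6, 0.0, 0.0, 0.0, 0.0, -6.9, 0.9, 0.0, 0.0, 0.0, 0.0, -8.5, 1.3, 0.0, 0.0, 0.0, 0.0, -10.0, 1.9, 0.0, 0.0, 0.0, 0.0, -11.5, 2.5, 0.0, 0.0, 0.0, 0.0, -13.0, 3.2, 0.0, 0.0, 0.0, 0.0, -14.4, 4.0, 0.0, 0.0, 0.0, 0.0, -15.7, 4.9, 0.0, 0.0, 0.0]
```

>>> {"api": "play_rows", "payload": {"motion": [0,-1,0,0,0,0,0,-2.1,0,0,0,0,0,-3.7,0.1,0,0,0,0,-5.3,0.3,0,0,0,0,-6.9,0.6,0,0,0,0,-8.5,1,0,0,0,0,-10,1.6,0,0,0,0,-11.5,2.2,0,0,0,0,-13,2.9,0,0,0,0,-13,2.9,0,0,0]}}

```text
clock: 42.45
tool_pos: [0.5129, 0.2978, 0.245]
eef_rot: [-2.281, -2.16, -0.001]
contact_force: [-6.3, 1.9, 3.8]
finger_gap: 0.0118
gripper_force: 62.5
```

```bash
python3 - <<'E'
from arc import *
P=np.load("P.npy")
for _ in range(2): viewer.capture("side")
s=bot.read_state()
c=(.6448-.13,.2904+.0061,.2751-.029,np.pi/2+P[2]); print(c,s["tool_pos"])
arc(np.linspace(.94,.61,7),c,dz=.038)
E
```

```text
(0.5148, 0.2965, 0.2461, np.float64(1.523855070889896)) [0.51373925 0.29775125 0.2454199 ]
r 0.24359263512046045 theta 1.0266550577500395
at [0.5148 0.2965 0.2461] F [-9.4  0.6  9.4] gap 0.0117 t 42.5
[0.1, -1.9, 1.2, 0.0, 0.0, 0.0, 0.1, -3.0, 2.0, 0.0, 0.0, 0.0, 0.1, -4.0, 2.8, 0.0, 0.0, 0.0, 0.1, -5.0, 3.7, 0.0, 0.0, 0.0, 0.1, -6.0, 4.6, 0.0, 0.0, 0.0, 0.1, -6.9, 5.6, 0.0, 0.0, 0.0, 0.1, -7.7, 6.7, 0.0, 0.0, 0.0]
```

>>> {"api": "play_rows", "payload": {"motion": [0,-1,0.6,0,0,0,0,-1.9,1.2,0,0,0,0,-3,2,0,0,0,0,-4,2.8,0,0,0,0,-5,3.7,0,0,0,0,-6,4.6,0,0,0,0,-6.9,5.6,0,0,0,0,-7.7,6.7,0,0,0,0,-7.7,6.7,0,0,0,0,-7.7,6.7,0,0,0]}}

```text
clock: 43.55
tool_pos: [0.4365, 0.3021, 0.177]
eef_rot: [-2.281, -2.158, 0.001]
contact_force: [-5.9, 5.3, -1.8]
finger_gap: 0.0116
gripper_force: 64.9
```

```bash
python3 - <<'E'
from arc import *
P=np.load("P.npy")
for _ in range(2): viewer.capture("side")
arc([.61],None,dz=.038); arc([.61],None,dz=.041)
E
```

```text
r 0.24282122236187917 theta 0.599180779459724
at [0.4366 0.3021 0.1771] F [-6.3  4.6 -1.9] gap 0.0115 t 43.6
[0.0, 0.1, -0.2, 0.0, 0.0, -0.01]
r 0.24462538384761906 theta 0.6090152896914366
at [0.4366 0.3021 0.1771] F [-6.3  4.6 -1.9] gap 0.0115 t 43.6
[0.0, 0.1, 0.1, 0.0, 0.0, -0.01]
```

>>> {"api": "play_rows", "payload": {"motion": [0,0,0,0,0,0,0,0,0,0,0,0,0,0,0,0,0,0,0,0,0,0,0,0], "gripper": 0.4}}

```text
clock: 44.05
tool_pos: [0.4375, 0.3016, 0.1774]
eef_rot: [2.282, 2.159, 0.0]
contact_force: [0.4, -0.3, 0.2]
finger_gap: 0.0341
gripper_force: 0.0
```

>>> {"api": "play_rows", "payload": {"motion": [0,0,-2,0,0,0,0,0,-5,0,0,0,0,0,-9,0,0,0,0,0,-13,0,0,0,-8,0,-13,0,0,0,-19,2,-13,0,0,0,-19,2,-13,0,0,0,-19,2,-13,0,0,0,-19,2,-13,0,0,0,-19,2,-13,0,0,0]}}

```text
clock: 45.05
tool_pos: [0.447, 0.1101, 0.3076]
eef_rot: [2.285, 2.156, 0.001]
contact_force: [-0.4, 1.5, -0.1]
finger_gap: 0.034
gripper_force: 0.0
```

```bash
python3 - <<'E'
from fit import *
P=np.load("P.npy")
S=cap("side");T=cap("top")
a=cv2.resize(S[0][90:210,220:340],None,fx=5,fy=5,interpolation=3); 
for t in(.524,.61,.698):
    print(t,(proj(S,lid(P,.243,-.086,.01,t))-[220,90])*5,(proj(S,lid(P,.243,.086,.01,t))-[220,90])*5)
cv2.imwrite("pics/i.png",a)
for z in (.057,.05): print("rock",gp(P,(.001,-.205,z)),(proj(S,gp(P,(.001,-.205,z)))-[220,90])*5,(proj(S,gp(P,(-.02,-.205,.045)))-[220,90])*5)
x,y,_=gp(P,(.001,-.205,0)); tplan([(x,y,.10,P[2]+1.571,1)])
E
```

```text
0.524 [167.54432099 182.6075932 ] [201.63402294  57.33481131]
0.61 [184.03418479 158.82495262] [217.01245873  34.64443328]
0.698 [203.6552694  135.75117244] [235.24406789  12.64627949]
rock [0.51770241 0.09595407 0.057     ] [321.61012496 478.58827671] [289.44080119 493.33382415]
rock [0.51770241 0.09595407 0.05      ] [322.14395052 487.49151203] [289.44080119 493.33382415]
at [0.4469 0.1115 0.3074] F [0.4 0.6 0.6] gap 0.0341 t 45.1
[-1.2, 7.2, 23.3, 0.0, 0.0, -0.01]
```

View pics/i.png

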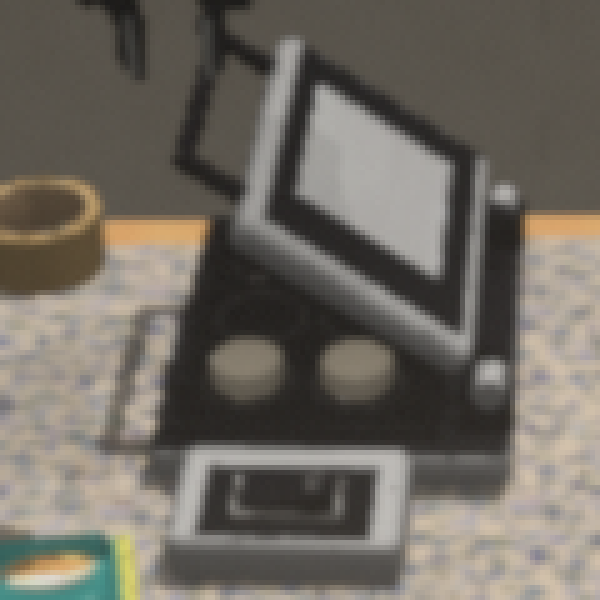

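The lid stands at about 0.61 rad (near handle end at (182,158), predicted (184,159)). The rocker ribs at (318,480) match the prediction. Shut the fingers, turn 90° and go over the far end.

>>> {"api": "play_rows", "payload": {"motion": [0,3,3,0,0,0.15,0,5,6,0,0,0.3,-1,7.2,9,0,0,0.45,-1.2,7.3,12,0,0,0.6,-1.2,7.3,15,0,0,0.75,-1.2,7.3,18,0,0,0.9,-1.2,7.3,20,0,0,1.05,-1.2,7.3,22,0,0,1.2,-1.2,7.3,22,0,0,1.35,-1.2,7.3,22,0,0,1.52], "gripper": 0}}

```text
clock: 46.15
tool_pos: [0.5185, 0.0964, 0.0863]
eef_rot: [3.141, 0.019, -0.003]
contact_force: [0.4, -0.2, -0.2]
finger_gap: 0.0001
gripper_force: 0.0
```

```bash
python3 - <<'E'
from fit import *
P=np.load("P.npy")
for _ in range(3): viewer.capture("side")
x,y,_=gp(P,(.002,-.205,0)); tplan([(x,y,.064,P[2],1)])
E
```

```text
at [0.519  0.0961 0.0872] F [-0.2  0.6 -0.1] gap -0.0002 t 46.3
[0.0, 0.0, 4.9, 0.0, 0.0, 0.07]
```

>>> {"api": "play_rows", "payload": {"motion": [0,0,2,0,0,0,0,0,4,0,0,0,0,0,5,0,0,0,0,0,5.3,0,0,0,0,0,5.6,0,0,0,0,0,5.9,0,0,0,0,0,5.9,0,0,0]}}

```text
clock: 47.0
tool_pos: [0.5195, 0.0949, 0.0287]
eef_rot: [-3.141, -0.026, -0.001]
contact_force: [0.3, -0.3, 0.6]
finger_gap: 0.0002
gripper_force: 0.0
```

>>> {"api": "play_rows", "payload": {"motion": [0,0,0.15,0,0,0,0,0,0.3,0,0,0,0,0,0.3,0,0,0]}}

```text
clock: 47.3
tool_pos: [0.5194, 0.0948, 0.0255]
eef_rot: [-3.141, -0.025, -0.001]
contact_force: [1.4, 0.4, 2.0]
finger_gap: -0.0002
gripper_force: 1.0
```

Light contact of about 2 N: the rocker is moving. Continue until it stops.

>>> {"api": "play_rows", "payload": {"motion": [0,0,0.15,0,0,0,0,0,0.3,0,0,0,0,0,0.3,0,0,0]}}

```text
clock: 47.6
tool_pos: [0.5198, 0.0949, 0.0241]
eef_rot: [-3.141, -0.025, -0.003]
contact_force: [-5.9, -1.4, 42.1]
finger_gap: -0.0
gripper_force: 20.7
```

>>> {"api": "play_rows", "payload": {"motion": [0,0,-2,0,0,0,0,0,-6,0,0,0,0,5,-10,0,0,0,0,15,-14,0,0,0,0,25,-14,0,0,0,0,25,-14,0,0,0,0,25,-14,0,0,0,0,25,-14,0,0,0]}}

```text
clock: 48.4
tool_pos: [0.5229, -0.1591, 0.1631]
eef_rot: [3.141, 0.021, 0.001]
contact_force: [0.7, 0.2, -0.6]
finger_gap: -0.0002
gripper_force: 0.0
```

```bash
python3 - <<'E'
from fit import *
S=cap("side");T=cap("top")
a=cv2.resize(S[0][100:220,220:340],None,fx=5,fy=5,interpolation=3)[:600,:600]
b=cv2.resize(T[0][205:275,255:305],None,fx=4,fy=4,interpolation=3)
cv2.imwrite("pics/j.png",np.hstack([a,cv2.copyMakeBorder(b,0,320,0,0,0)]))
print(bot.read_state()["clock"])
E
```

```text
48.5
```

View pics/j.png

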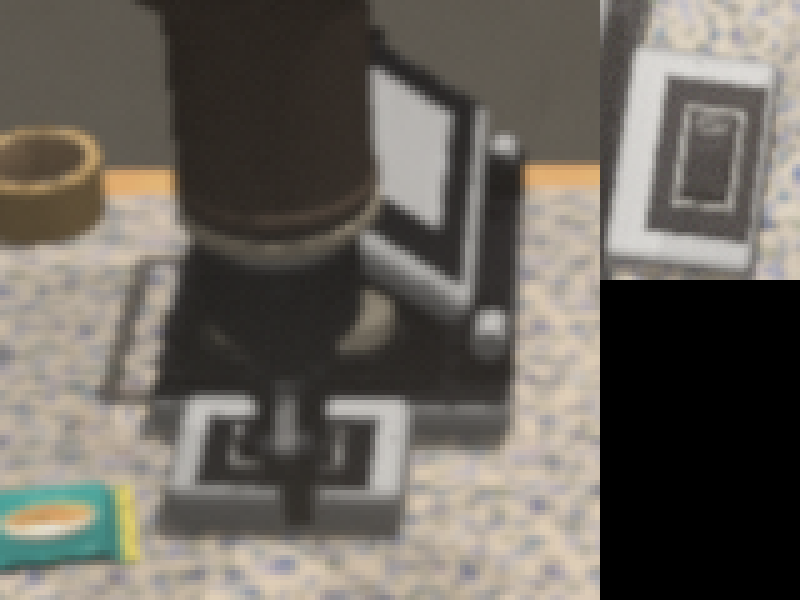

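The gripper hides the rocker in the side view. Move farther away, then compare before and after side by side.

>>> {"api": "play_rows", "payload": {"motion": [0,15,-5,0,0,0,0,15,-5,0,0,0,0,15,-5,0,0,0,0,15,-5,0,0,0,0,15,-5,0,0,0,0,15,-5,0,0,0]}}

```text
clock: 49.1
tool_pos: [0.5249, -0.3033, 0.2115]
eef_rot: [-3.14, -0.025, 0.002]
contact_force: [0.0, -0.1, 0.5]
finger_gap: 0.0002
gripper_force: 0.0
```

```bash
python3 - <<'E'
from fit import *
S=cap("side");T=cap("top"); old=cv2.imread("pics/side0.png"); ot=cv2.imread("pics/top0.png")
f=lambda im,x,y,w,h,s: cv2.resize(im[y:y+h,x:x+w],None,fx=s,fy=s,interpolation=3)
top=np.hstack([f(old,250,175,60,35,6.5),f(S[0],250,175,60,35,6.5)])
bot_=np.hstack([f(ot,268,220,32,40,6),f(T[0],268,220,32,40,6),f(S[0],240,90,80,80,4.95)[:240]])
bot_=cv2.resize(bot_,(top.shape[1],bot_.shape[0])); cv2.imwrite("pics/k.png",np.vstack([top,bot_]))
blobs(T,160,190,250,262,.067)
E
```

```text
[225.2 192.5] [ 56   7 138] [0.6231 0.2655 0.067 ]
[202.5 211. ] [  69   37 1875] [0.5667 0.322  0.067 ]
[208.  235.1] [ 90  33 885] [0.5009 0.2994 0.067 ]
[175.8 243.4] [ 19   9 129] [0.4723 0.3836 0.067 ]
[235.3 253.5] [ 16  14 181] [0.4562 0.2203 0.067 ]
```

View pics/k.png

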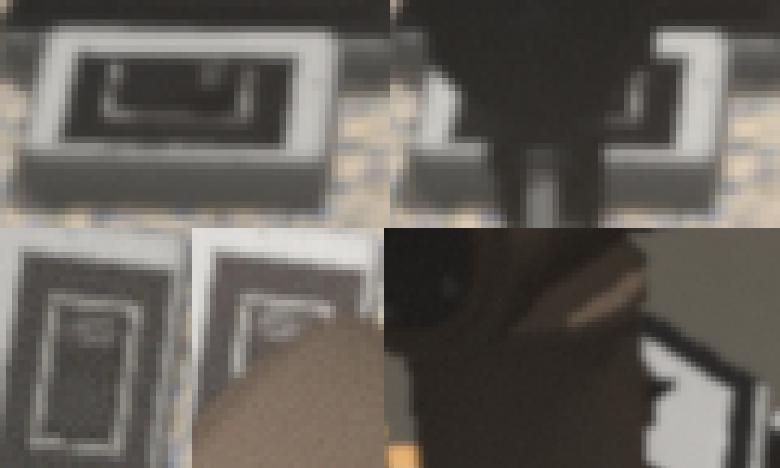

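>>> {"api": "play_rows", "payload": {"motion": [-10,20,-5,0,0,0,-10,20,-5,0,0,0,-10,20,-5,0,0,0,-10,20,-5,0,0,0,-10,20,-5,0,0,0,-20,30,-5,0,0,0,-20,30,-5,0,0,0,-20,30,-5,0,0,0]}}

```text
clock: 50.0
tool_pos: [0.3293, -0.6084, 0.2619]
eef_rot: [-3.141, -0.027, 0.001]
contact_force: [0.2, -1.0, 0.5]
finger_gap: -0.0002
gripper_force: 0.0
```

```bash
python3 - <<'E'
from fit import *
P=np.load("P.npy")
S=cap("side");T=cap("top"); old=cv2.imread("pics/side0.png")
for n,im in(("old",old),("new",S[0])):
    g=cv2.cvtColor(im,cv2.COLOR_BGR2GRAY); print(n)
    for r in range(180,197): print(r,g[r,262:294])
blobs(T,160,235,250,262,.067)
for xx in(-.041,.001): print([proj(S,gp(P,(xx,-.205,z))) for z in(.05,.057)])
E
```

```text
old
180 [173 173 173 172 173 172 170 168 167 166 166 166 165 165 165 166 165 165
 163 162 162 163 163 163 166 167 169 170 169 170 170 169]
181 [181 180 184 185 186 185 185 185 185 184 183 184 184 184 184 184 184 185
 184 184 184 184 185 185 185 186 189 187 188 189 189 189]
182 [161 155 166 172 173 173 173 173 172 172 173 172 173 172 173 173 174 174
 174 175 174 175 175 175 174 175 176 177 179 180 180 180]
183 [116 101 109 114 114 117 114 114 114 114 115 114 117 116 116 117 119 121
 122 123 124 126 124 119 120 122 125 126 132 137 137 137]
184 [84 62 63 64 72 87 78 67 64 63 63 65 63 65 65 65 67 69 72 79 83 88 85 72
 71 74 75 75 80 83 84 84]
185 [ 74  54  53  53  81 118  99  64  53  54  53  52  53  52  53  52  52  53
  61  77  80  76  69  59  58  71  76  64  57  57  57  59]
186 [ 68  53  50  54  81 116  96  64  52  51  50  51  53  52  51  51  51  51
  60  80  84  75  63  55  60  81  90  72  55  53  53  54]
187 [63 53 52 57 78 97 81 59 53 51 52 52 51 53 51 52 52 52 60 77 79 70 59 53
 63 87 89 69 56 53 52 56]
188 [56 52 52 62 82 83 68 53 51 52 52 52 51 52 51 51 51 51 55 63 62 57 52 50
 66
[... 2716 characters left out ...]
 73 72 72 71 71 69 70 73 75 78
 82 90 74 57 54 54 56 82]
194 [54 54 53 55 58 60 60 61 60 59 58 58 60 61 62 62 60 62 61 62 64 64 67 66
 67 67 61 54 55 53 56 85]
195 [55 55 55 55 54 56 56 55 55 54 55 55 57 58 56 56 57 56 57 58 56 56 56 56
 58 56 56 53 54 53 58 95]
196 [ 88  91  90  88  81  78  77  78  76  69  66  64  65  68  76  77  72  69
  70  70  69  63  61  61  60  59  59  58  57  57  62 101]
[216.7 238.1] [ 85  11 449] [0.4944 0.2749 0.067 ]
[175.7 243.4] [ 18   8 114] [0.4723 0.3838 0.067 ]
[235.1 253.7] [ 16  14 170] [0.4557 0.2205 0.067 ]
[array([271.17876374, 187.30520059]), array([271.03492823, 185.52654632])]
[array([284.4287901 , 187.49830241]), array([284.32202499, 185.71765534])]
```

The ribs have dropped by about 2 px (7 mm ≈ 1.8 px) and the near end has come up, so the switch is fully on. Handing in.

```bash
python3 -c "
from station import bot
print(bot.job_done())"
```

```text
the job is handed in; nothing more can be done
None
```

I handed the job in with all four rice cakes in rings of their own, the lid standing by itself at about 35 degrees and the rocker switched on; no verdict came back.

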